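# Unload the rinse carrier onto the drying bench

### The job

The rinsed printing blocks are held down in the carrier by its sprung keeper rail: drive the wooden wedge into the gap at the rail's end so that it holds the rail open by itself, and move every block from the carrier onto the drying bench, flat on the slats with the handle up, well on and not touching one another. Once they are all on, set the bench's timer to the fourth click clockwise from OFF. Leave the carrier closed, with the wedge pulled out and lying flat in the tool tray, and do not disturb the brush, scraper, mug or large spare block.

Things in the scene. Friction and masses are not known exactly. Their poses are not given: they have to be found in the camera images.
- carrier: fixed aluminium rinse carrier 112 mm (x) by 320 (y), four bays in a row, centres at x=0, y=-117, -39, 39, 117 mm. Floor 6 mm thick; dividers 16 mm high, near (-x) wall 24, end walls 42. Blocks have 2 mm of play. A sprung steel keeper rail along the far (+x) side overlaps the blocks' far edges and holds them down (wood floats). Origin: centre of the underside, at table height
- keeper (a joint): the rail's slide along carrier +x, in m: 0 home (lip overlaps the blocks by 14 mm, so they cannot be lifted), 0.022 with the wedge fully in, 0.028 end stop; a spring drives it home (2 N at 0, 5.5 N at 0.022). Blocks lift straight out when it is past 0.017. Rail 38 to 54 mm above the table, lip edge at carrier x=31 mm when home. Spring brackets behind it: x to 112 mm, y below 72
- gap_mouth (a point): mouth of the wedge gap, at table height at the carrier's +y end (carrier x=62, y=205 mm), on the face of the fixed stop block (x 28 to 62, y 160 to 205, 34 mm high). Axes as the carrier's. Facing it across the gap is the rail's tail, 12 mm away towards +x when home, just as long, z 5 to 53. The gap runs from here to -y; the rail bridges it 38 mm up; beyond it is clear table to y=72
- wedge: wooden wedge 122 mm long, 32 high. From above: x points to the thin end; x -61 to 9 is parallel, 34 mm thick (y -17 to 17); then the +y side slopes in to an 8 mm thin end (y -17 to -9); the -y side is flat all along. Origin: underside, mid-length, mid-thickness. It slides on the table into the gap thin end first, flat side along the stop block, under the bridge. 0.09 kg
- wedge_grip (a point): on the wedge, 17 mm up, mid-thickness, 17 mm from its thick end (wedge x=-44 mm): where to grip it, across its 34 mm. Pushed in till about 22 mm of its parallel part is between the faces (thin end 74 mm past the mouth) it holds the rail by itself; pushing takes up to 20 N, pulling out less. Axes as the wedge's
- dryer: fixed warm-air drying bench: grey box 240 x 240 mm with a level slatted wooden top 60 mm above the table. Its white control box with the timer stands against its -y side; a blower up to 140 mm high stands at its far (+x) side, from x=157 mm out. Origin: at table height under the centre of the slatted top; sides along x and y
- timer (a joint): the timer knob's angle in rad: 0 = OFF (at a stop), growing clockwise seen from above; a click every 0.5236 rad (30 degrees), six to the far stop. It springs into the nearest click unless left balanced just between two; about 0.1 N m carries it over each; it can be turned back. Starts where the last user left it, from OFF to the second click
- timer_grip (a point): on the knob's vertical axis, 93 mm above the table, mid-height of its black grip bar: 50 mm long, 16 thick, 80 to 106 mm above the table, on a round skirt of 52 mm diameter. Axes turn with the knob: the bar lies along x, the white pointer is at its -x end. Box top 72 mm above the table, 90 x 86 mm, with seven black marks, OFF the longest
- tray: the fixed shallow steel tool tray, 100 mm (x) by 172 mm (y), rim 12 mm high, walls 3 mm, floor 3 mm thick. Origin: centre of the underside
- block_rect: rinsed printing block, plain rectangle: dark body 90 mm (x) by 70 (y), 30 thick; on its back a pale bar handle, centred, 50 long (x), 22 wide, 34 tall (64 over all). Origin: centre of the underside; z up through the handle. 0.13 to 0.25 kg. May be absent; else it starts handle up on the floor of one of the carrier's bays, its x along the carrier's x
- block_cross: rinsed printing block, corners notched: dark body 90 mm (x) by 70 (y), 30 thick; on its back a pale bar handle, centred, 50 long (x), 22 wide, 34 tall (64 over all). Origin: centre of the underside; z up through the handle. 0.13 to 0.25 kg. May be absent; else it starts handle up on the floor of one of the carrier's bays, its x along the carrier's x
- block_arch: rinsed printing block, -x end half-round: dark body 90 mm (x) by 70 (y), 30 thick; on its back a pale bar handle, centred, 50 long (x), 22 wide, 34 tall (64 over all). Origin: centre of the underside; z up through the handle. 0.13 to 0.25 kg. May be absent; else it starts handle up on the floor of one of the carrier's bays, its x along the carrier's x
- block_oval: rinsed printing block, both ends half-round: dark body 90 mm (x) by 70 (y), 30 thick; on its back a pale bar handle, centred, 50 long (x), 22 wide, 34 tall (64 over all). Origin: centre of the underside; z up through the handle. 0.13 to 0.25 kg. May be absent; else it starts handle up on the floor of one of the carrier's bays, its x along the carrier's x
- brush: a hand brush lying on the table, bystander
- scraper: a long spatula lying on the table behind the tool tray, bystander
- mug: a white mug, 80 mm wide, 90 mm tall, bystander
- spare_block: a large dry printing block, 130 x 200 mm, bystander; it is not one of the rinsed blocks
Not all that is in view belongs to the job. Several things look just like the wedge: the one meant starts farthest from the robot's base. Leave any green look-alike of the block_oval alone.

How it is judged:
On the way, in this order (a step that is already met when the one before it is completed fails the run):
1. the wedge alone holds the keeper rail open (beyond 17 mm), with no finger on it or on the carrier (value of joint keeper above 0.017 m and contact force between wedge and carrier above 0.5 N and contact force between the fingers and wedge below 0.2 N and contact force between the fingers and carrier below 0.2 N), for 0.3 s.
2. every block is on the drying bench (x of block_rect in the frame of dryer between -0.095 and 0.095 m and y of block_rect in the frame of dryer between -0.095 and 0.095 m and z of block_rect in the frame of dryer between 0.054 and 0.066 m and angle between each of block_rect, block_cross, block_arch, block_oval's own z axis and vertical below 0.08 rad and x of block_cross in the frame of dryer between -0.095 and 0.095 m and y of block_cross in the frame of dryer between -0.095 and 0.095 m and z of block_cross in the frame of dryer between 0.054 and 0.066 m and x of block_arch in the frame of dryer between -0.095 and 0.095 m and y of block_arch in the frame of dryer between -0.095 and 0.095 m and z of block_arch in the frame of dryer between 0.054 and 0.066 m and x of block_oval in the frame of dryer between -0.095 and 0.095 m and y of block_oval in the frame of dryer between -0.095 and 0.095 m and z of block_oval in the frame of dryer between 0.054 and 0.066 m), for 0.2 s.
3. the timer stands at the fourth click (value of joint timer between 1.9644 and 2.2244 rad), for 0.2 s.
At the end, for the whole second after the job is handed in: Every block flat on the bench, handle up, centre within 95 mm of the bench centre each way, at rest, none touching another; timer within 0.13 rad of four clicks (2.094 rad); rail home (under 3 mm); wedge flat on the tray floor (all of step 2 and all of step 3 and contact force between block_rect and block_cross below 0.1 N and contact force between each of block_rect, block_cross and block_arch below 0.1 N and contact force between each of block_rect, block_cross, block_arch and block_oval below 0.1 N and linear speed of each of block_rect, block_cross, block_arch, block_oval below 0.02 m/s and value of joint keeper below 0.003 m and z of wedge in the frame of tray below 0.009 m and x of wedge in the frame of tray between -0.035 and 0.035 m and y of wedge in the frame of tray between -0.06 and 0.06 m and angle between wedge's own z axis and vertical below 0.1 rad).
It fails at once if the brush, scraper, mug or spare block is pushed more than 30 mm from its place (distance of any of brush, scraper, mug, spare_block from where it was at the start of the episode above 0.03 m).
Of block_rect, block_cross, block_arch, block_oval only 2 to 4 are there at a start; the rules pass over those that are not, and their reading is None.
At some moment in a run one of block_rect, block_cross, block_arch, block_oval may be knocked a few centimetres aside while the robot is not near it.
Once in a run the grip may slacken for a moment while it holds something.
It also fails if it takes over 210 s, if anything falls off the work surface, if the arm or the gripper's body presses on something with over 40 N, if the wrist force passes 120 N, or if a joint passes its speed limit or range.

### The arm

A 6-joint arm with a two-finger parallel gripper is mounted at the origin on the work surface. World frame = base frame: x ahead of the robot, y to its left, z up, the work surface at z = 0. Lengths are in m, angles in rad, forces in N, time in s.
With the tool pointing down it reaches from about 0.375 to 0.9 m from the base axis. Payload 3.1 kg.
Tool frame: the origin (TCP) lies where the fingers leave the gripper's body, on its centre line; the fingertips stand 73 mm ahead of it and the grasp point (between the pads) lies 54 mm ahead of it; z points along the fingers, y is the line along which they close (so a half turn about z gives the same grasp; the last joint's range is limited). The gripper opens to 85 mm and grips with 20 to 120 N. Pads are 22 mm wide; open, the fingers measure 114 mm over their backs; the gripper's body (76 mm by 85 mm) begins 54 mm behind the grasp point. The pads swing forward as they close: fully open they stand 13 mm farther back than shut.
Start: joints at [1.135, 0.527, 1.433, -0, 1.181, -0.178], TCP at [0.159, 0.604, 0.304] pointing down, gripper open.
Joint ranges: [-3.08, 3.08], [-0.75, 2.2], [0.22, 2.44], [-1.43, 4.57], [0, 2.65], [-2.85, 2.85]. Speed limits (rad/s): [2.79, 2.79, 3.14, 3.14, 3.14, 3.14].

### API

Orientations are given as a unit quaternion [x, y, z, w].
In Python, from station import manip gives the robot as it stands.
- The arm moves only by the shell command python3 -m crank 'ROWS' [FORCE]. ROWS is JSON, a list of rows, each an object with "dp": the shift along the tool's x, y, z normalised to -1 to 1, where 1 is 50 cm, a list of three; "delta_rot": the turn, a rotation vector about the tool's x, y, z normalised to -1 to 1, where 1 is 2 pi rad, a list of three; "fingers": the opening, from -1 (shut) to 1 (fully open). A call has 1 to 12 rows; each row shifts and turns the commanded pose from where the row before left it, along the tool's axes as they then stand; what a row does not reach is not made up. A row lasts 1/12 s, in which the tool goes at most 41.7 mm and 7.16 degrees, less where a joint would pass 70% of its speed; a pose out of reach is approached as far as the arm can. A call with a number of a shift or a turn outside -1 to 1 is refused whole. A call with a gripper value outside its range is refused whole. The fingers move at their own pace and stop on an object; FORCE is the grip in N (left out, the last holds). Time passes only in rows, so rows that do not move let the fingers close. It gives the time, the measured TCP pose, the force, the opening and the grip force at its end, in the units of the state.
- manip.sense(): the state, without advancing time (a new reading comes with each control period).
- manip.snapshot(name): name is "scene" or "top" or "wrist"; returns (picture, depth): 420x560x3 uint8, red, green, blue; 420x560 float32, m along the optical axis (not along the pixel's ray), 0 where there is no reading.
- manip.camera_model(name): a dict with "fx", "fy", "cx", "cy" (pixels), "k1" (the pictures are not rectified: a ray, as slopes to the right and down, at radius r is drawn at 1 + k1 r^2 times it, then the intrinsics apply), "origin" and "attitude" of the camera in the world. Camera axes: x right, y up, looking along -z (the intrinsics and any distortion apply to the point x, -y, -z); pixel columns grow to the right and rows downward; lengths in m; the calibration is good to about 2 mm. A picture is of the moment at which its call begins: read the wrist's pose just before it. camera_model takes no time and is no camera call; for the wrist camera it gives the pose at the moment of the call.
- manip.sign_off(): hands the job in; it is judged then, once.
The state is a dict: "t": time; "q": joint angles; "qd": joint speeds; "tau": joint torques, N m; "tcp_pos": TCP position; "tool_rot": TCP orientation; "force": force on the tool from outside, world axes, zero at the start; "ft_torque": the same for the moment, N m; "finger_gap": opening from 0.0 (shut) to 1.0 (fully open); "gripper_force": force on a finger pad.
Only numpy, scipy, OpenCV 4.12 (cv2) and the standard library are available. Lean on these libraries where they do the work, as an engineer would, in place of code of your own. Each camera call takes 0.05 s, during which the arm holds its last target. There are 200 camera calls.

## Working session

There is one attempt and no reset: what is moved stays moved. The work goes in short steps, Python scripts to look and compute and a shell command to move; the robot and the scene stay as the last step left them, time stands still between calls to the robot, and variables do not carry over. Pictures are saved under pics/ and viewed, at most 14 in all, crops included, and the job is handed in when it is done.

```bash
ls; mkdir -p pics; cat > h.py <<'E'
import numpy as np, cv2, sys
from station import manip
from scipy.spatial.transform import Rotation as R
def snap(name, fn=None):
    m=manip.camera_model(name); im,d=manip.snapshot(name)
    np.savez('/tmp/%s.npz'%(fn or name),im=im,d=d,o=m['origin'],a=m['attitude'],K=[m['fx'],m['fy'],m['cx'],m['cy'],m['k1']])
    if fn: cv2.imwrite('pics/%s.png'%fn, im[:,:,::-1])
    return im,d
def load(fn): return np.load('/tmp/%s.npz'%fn)
def rot(a):
    a=np.array(a); return R.from_quat(a).as_matrix() if a.size==4 else a.reshape(3,3)
def ray(f,u,v):
    fx,fy,cx,cy,k=f['K']; xd=(u-cx)/fx; yd=(v-cy)/fy; x,y=xd,yd
    for _ in range(20):
        s=1+k*(x*x+y*y); x,y=xd/s,yd/s
    return rot(f['a'])@np.array([x,-y,-1.])
def atz(f,u,v,z):
    r=ray(f,u,v); o=f['o']; return o+r*(z-o[2])/r[2]
def atd(f,u,v,d=None):
    if d is None: d=float(f['d'][int(round(v)),int(round(u))])
    return f['o']+ray(f,u,v)*d
def cloud(f):
    fx,fy,cx,cy,k=f['K']; v,u=np.mgrid[0:420,0:560].astype(float)
    xd=(u-cx)/fx; yd=(v-cy)/fy; x,y=xd.copy(),yd.copy()
    for _ in range(20):
        s=1+k*(x*x+y*y); x,y=xd/s,yd/s
    d=f['d']; P=np.stack([x*d,-y*d,-d],-1)@rot(f['a']).T+f['o']; P[d==0]=np.nan
    return P
def crop(fn,u0,v0,u1,v1,out,s=4):
    im=load(fn)['im'][v0:v1,u0:u1,::-1]
    cv2.imwrite('pics/%s.png'%out, cv2.resize(im,None,fx=s,fy=s,interpolation=cv2.INTER_CUBIC))
def st():
    s=manip.sense(); return s
def go(p,yaw=None,grasp=True):
    """rows info: tool-frame dp (units) and dyaw to bring grasp point to p, tool down, closing line along yaw"""
    s=manip.sense(); T=rot(s['tool_rot']); t=np.array(s['tcp_pos'])
    y=T[:,1]; cur=np.arctan2(y[1],y[0])
    tgt=np.array(p)+[0,0,0.054 if grasp else 0]
    d=T.T@(tgt-t); print('tcp',t.round(4),'closeyaw',np.degrees(cur).round(2),'q6',round(s['q'][5],2),'gap',round(s['finger_gap'],3),'F',np.round(s['force'],1))
    print('tool dp units',(d/0.5).round(4),'tilt err',np.round(T[:,2],4))
    if yaw is not None:
        e=(np.degrees(yaw)-np.degrees(cur)+90)%180-90
        print('yaw err deg',round(e,2),'-> delta_rot z units (tool z down)',round(-e/360,4))
E
cat > a.py <<'E'
from h import *
snap('top','top0'); snap('scene','scene0'); print(manip.sense()); 
for n in ('top','scene','wrist'): print(manip.camera_model(n))
E
python3 a.py
```

```text
pics
{'t': 0.1, 'q': array([ 1.13549125e+00,  5.28359491e-01,  1.43377798e+00,  5.93990019e-06,
        1.18138152e+00, -1.78446116e-01]), 'qd': array([ 0.00035688, -0.00175493, -0.002534  ,  0.00046773,  0.00021161,
        0.00048284]), 'tau': array([-4.75727793e-04, -4.43307817e+01, -1.78586161e+01, -3.11705462e-04,
        3.90026369e-03, -1.23881722e-05]), 'tcp_pos': array([0.15850049, 0.60405033, 0.30303854]), 'tool_rot': array([ 1.28077775e-01,  9.91763659e-01, -9.17344344e-04, -2.93574629e-04]), 'force': array([ 0.24567021, -0.64783918,  0.32310233]), 'ft_torque': array([0.01453285, 0.05652744, 0.05095221]), 'gripper_force': 0.0, 'finger_gap': 0.9986782613375237}
{'fx': 480.00761228126413, 'fy': 480.00761228126413, 'cx': 274.87227956090646, 'cy': 216.3716095808517, 'k1': -0.17069099351660078, 'origin': array([ 0.41780098, -0.08511485,  1.37011019]), 'attitude': array([ 0.01099296, -0.02146911, -0.69673032,  0.71692754])}
{'fx': 405.00757404702534, 'fy': 405.00757404702534, 'cx': 283.6889497639649, 'cy': 209.16239044930302, 'k1': -0.09213127209322704, 'origin': array([ 0.99762162, -0.11946681,  0.97979845]), 'attitude': array([0.19784615, 0.17933285, 0.66871349, 0.69391563])}
{'fx': 332.1679687842988, 'fy': 332.1679687842988, 'cx': 278.0636426972377, 'cy': 210.43309755036603, 'k1': -0.041436251643433335, 'origin': array([0.08790926, 0.62156035, 0.37380201]), 'attitude': array([-0.11490297, -0.08714601,  0.60456552,  0.78339225])}
```

View pics/top0.png

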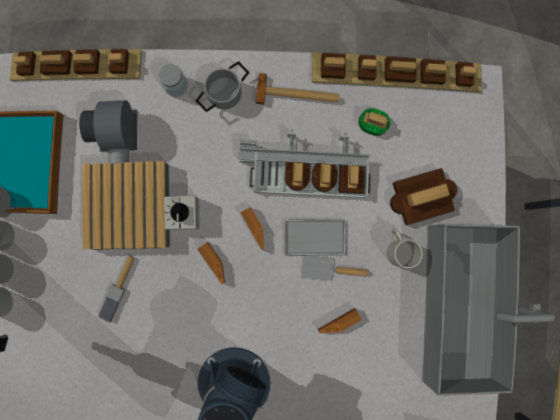

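View pics/scene0.png

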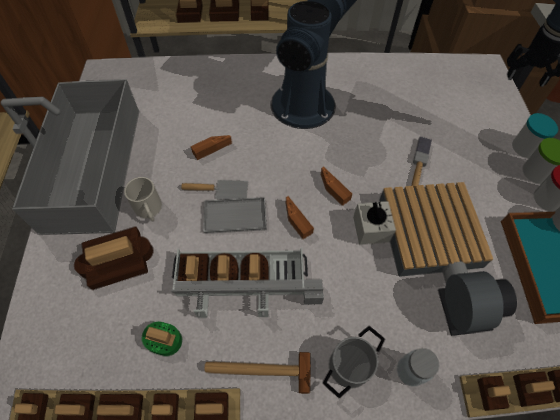

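Top view: wedge look-alikes at (254,228), (212,262) and (340,321). Blocks sit at (297,177), (324,177) and (351,177); the leftmost bay (268,177) looks empty. The green decoy is at (375,121), the dryer at (125,205), the knob at (180,212) and the tray at (316,238). I'll measure next and check a close crop.

```bash
cat > b.py <<'E'
from h import *
f=load('top0')
for n,u,v in [('w1',254,228),('w2',212,262),('w3',340,321)]:
    p=atz(f,u,v,.032); print(n,p.round(3),np.hypot(*p[:2]).round(3))
P=cloud(f)
hsv=cv2.cvtColor(f['im'],cv2.COLOR_RGB2HSV)
# wedge top pixels
m=(P[...,2]>.022)&(P[...,2]<.042); m[:,:]&=True
box=np.zeros_like(m); box[200:255,235:272]=1
m&=box&(hsv[...,1]>110)
ys,xs=np.nonzero(m); print('wedge n',m.sum())
pts=np.array([atz(f,x,y,.032)[:2] for x,y in zip(xs,ys)])
print('wedge rect',cv2.minAreaRect(pts.astype(np.float32)*1000), cv2.boxPoints(cv2.minAreaRect(pts.astype(np.float32)*1000)))
for n,u,v in [('dry corners',83,163),('',165,161),('',165,248),('',83,249)]: print(n,atz(f,u,v,.06).round(3),atd(f,u,v).round(3))
for n,u,v in [('tray',286,219),('',346,219),('',347,254),('',287,254)]: print(n,atz(f,u,v,.012).round(3))
for n,u,v in [('blk',297,174),('',324,174),('',351,174)]: print(n,atd(f,u,v).round(3))
for n,u,v in [('knob',180,212)]: print(n,atz(f,u,v,.106).round(3),atd(f,u,v).round(3))
crop('top0',235,125,375,260,'c1',5)
crop('top0',158,185,208,235,'c2',10)
E
python3 b.py
```

```text
w1 [ 0.445 -0.047  0.032] 0.448
w2 [0.347 0.067 0.032] 0.354
w3 [ 0.192 -0.295  0.032] 0.352
wedge n 387
wedge rect ((445.458740234375, -51.70414733886719), (118.91483306884766, 31.134143829345703), 30.776142120361328) [[386.4091   -68.752815]
 [402.34     -95.50243 ]
 [504.5084   -34.65548 ]
 [488.57748   -7.905861]]
dry corners [0.613 0.441 0.06 ] [ 0.623  0.467 -0.004]
 [0.623 0.205 0.06 ] [ 0.632  0.218 -0.   ]
 [0.383 0.195 0.06 ] [ 0.381  0.208 -0.002]
 [0.372 0.429 0.06 ] [ 0.37   0.452 -0.   ]
tray [ 0.474 -0.136  0.012]
 [ 0.479 -0.307  0.012]
 [ 0.379 -0.312  0.012]
 [ 0.375 -0.142  0.012]
blk [ 0.596 -0.161  0.066]
 [ 0.598 -0.235  0.066]
 [ 0.601 -0.31   0.066]
knob [0.48  0.148 0.106] [0.481 0.149 0.102]
```

View pics/c1.png

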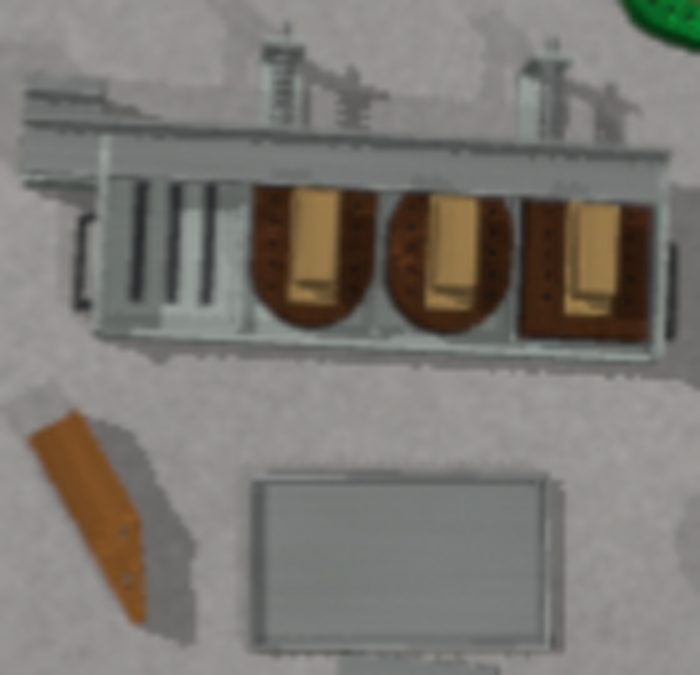

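The crop shows the carrier with bay +117 empty, then arch, oval and rect blocks. The wedge at c1 (90,520) is the farthest from the base, with its thick end top-left and its slope on the right. I'm choosing that one and moving.

```bash
R='{"dp":[-0.0527,-0.0588,0],"delta_rot":[0,0,0],"fingers":1}'
python3 -m crank '[{"dp":[-0.0527,-0.0588,0],"delta_rot":[0,0,0],"fingers":1},{"dp":[-0.0527,-0.0588,0],"delta_rot":[0,0,0],"fingers":1},{"dp":[-0.0527,-0.0588,0],"delta_rot":[0,0,0],"fingers":1},{"dp":[-0.0527,-0.0588,0],"delta_rot":[0,0,0],"fingers":1},{"dp":[-0.0527,-0.0588,0],"delta_rot":[0,0,0],"fingers":1},{"dp":[-0.0527,-0.0588,0],"delta_rot":[0,0,0],"fingers":1},{"dp":[-0.0527,-0.0588,0],"delta_rot":[0,0,0],"fingers":1},{"dp":[-0.0527,-0.0588,0],"delta_rot":[0,0,0],"fingers":1},{"dp":[-0.0527,-0.0588,0],"delta_rot":[0,0,0],"fingers":1},{"dp":[-0.0527,-0.0588,0],"delta_rot":[0,0,0],"fingers":1},{"dp":[-0.0527,-0.0588,0],"delta_rot":[0,0,0],"fingers":1},{"dp":[-0.0527,-0.0588,0],"delta_rot":[0,0,0],"fingers":1}]' 40
python3 -m crank '[{"dp":[-0.0527,-0.0588,0],"delta_rot":[0,0,0],"fingers":1},{"dp":[-0.0527,-0.0588,0],"delta_rot":[0,0,0],"fingers":1},{"dp":[-0.0527,-0.0588,0],"delta_rot":[0,0,0],"fingers":1},{"dp":[-0.0527,-0.0588,0],"delta_rot":[0,0,0],"fingers":1},{"dp":[-0.0527,-0.0588,0],"delta_rot":[0,0,0],"fingers":1},{"dp":[-0.0527,-0.0588,0],"delta_rot":[0,0,0],"fingers":1},{"dp":[0,0,0.0],"delta_rot":[0,0,0.0196],"fingers":1},{"dp":[0,0,0.0],"delta_rot":[0,0,0.0196],"fingers":1},{"dp":[0,0,0.0],"delta_rot":[0,0,0.0196],"fingers":1},{"dp":[0,0,0.0],"delta_rot":[0,0,0.0196],"fingers":1},{"dp":[0,0,0.0],"delta_rot":[0,0,0.0196],"fingers":1},{"dp":[0,0,0.0],"delta_rot":[0,0,0.0196],"fingers":1}]'
python3 -m crank '[{"dp":[0,0,0.0],"delta_rot":[0,0,0.0196],"fingers":1},{"dp":[0,0,0.0],"delta_rot":[0,0,0.0196],"fingers":1},{"dp":[0,0,0.0],"delta_rot":[0,0,0.0196],"fingers":1},{"dp":[0,0,0.0],"delta_rot":[0,0,0.0196],"fingers":1},{"dp":[0,0,0.0],"delta_rot":[0,0,0.0196],"fingers":1},{"dp":[0,0,0.0],"delta_rot":[0,0,0.0196],"fingers":1},{"dp":[0,0,0.0],"delta_rot":[0,0,0.0196],"fingers":1},{"dp":[0,0,0.0],"delta_rot":[0,0,0.0196],"fingers":1},{"dp":[0,0,0.0],"delta_rot":[0,0,0.0196],"fingers":1},{"dp":[0,0,0.0],"delta_rot":[0,0,0.0196],"fingers":1},{"dp":[0,0,0.0],"delta_rot":[0,0,0.0196],"fingers":1},{"dp":[0,0,0.0],"delta_rot":[0,0,0.0196],"fingers":1}]'
python3 - <<'E'
from h import *
snap('wrist','w1')
go([.483,-.029,.022],np.radians(-59.3))
E
```

```text
t: 1.1
tcp_pos: [0.3751, 0.1812, 0.3038]
tool_rot: [0.128, 0.992, -0.0, -0.0]
force: [1.1, 0.2, -0.6]
finger_gap: 1.0
gripper_force: 0.0
t: 2.1
tcp_pos: [0.4828, -0.0279, 0.3036]
tool_rot: [0.48, 0.877, -0.0, -0.0]
force: [-0.2, -0.3, 0.1]
finger_gap: 0.999
gripper_force: 0.0
t: 3.1
tcp_pos: [0.4827, -0.0277, 0.3036]
tool_rot: [0.946, 0.325, -0.0, -0.0]
force: [0.9, 0.0, -0.0]
finger_gap: 1.001
gripper_force: 0.0
tcp [ 0.4828 -0.0277  0.3036] closeyaw -52.29 q6 0.62 gap 0.998 F [-0.7 -0.3 -0.1]
tool dp units [-0.0009  0.0027  0.4552] tilt err [-9.e-04  3.e-04 -1.e+00]
yaw err deg -7.01 -> delta_rot z units (tool z down) 0.0195
```

View pics/w1.png

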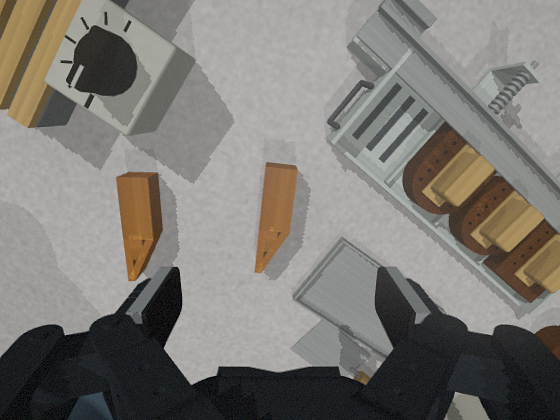

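Wrist view: wedge top corners are at (266,163) and (297,168), and the thin end is at (256,271). The right edge bends at (289,232). The gap and stop block are at (375,45).

```bash
python3 - <<'E'
from h import *
f=load('w1')
a,b,c,d=[atz(f,u,v,.032)[:2] for u,v in [(266,163.5),(297,168),(289.5,232),(257,268)]]
print(a,b,c,d,'thick',np.linalg.norm(a-b),'len',np.linalg.norm(a-d))
x=d-a; x/=np.linalg.norm(x); print('wedge yaw',np.degrees(np.arctan2(x[1],x[0])))
x2=c-b; print(np.degrees(np.arctan2(x2[1],x2[0])), np.degrees(np.arctan2(*(a-b)[::-1])))
g=(a+b)/2+17e-3*x; print('grip',g)
go([*g,.022],np.arctan2(x[1],x[0])+np.pi/2)
crop('w1',330,0,470,110,'c3',5)
crop('w1',40,0,200,140,'c4',5)
E
```

```text
[ 0.49120984 -0.00604026] [ 0.50725909 -0.03422744] [ 0.44718766 -0.0720748 ] [ 0.39036182 -0.07010613] thick 0.03243602474335027 len 0.11947702331183048
wedge yaw -147.57337110136976
-147.7874684892446 119.65637632689871
grip [ 0.48488513 -0.02924958]
tcp [ 0.4828 -0.0277  0.3036] closeyaw -52.29 q6 0.62 gap 0.998 F [-0.7 -0.3 -0.1]
tool dp units [0.0017 0.0054 0.4552] tilt err [-9.e-04  3.e-04 -1.e+00]
yaw err deg -5.28 -> delta_rot z units (tool z down) 0.0147
```

View pics/c3.png

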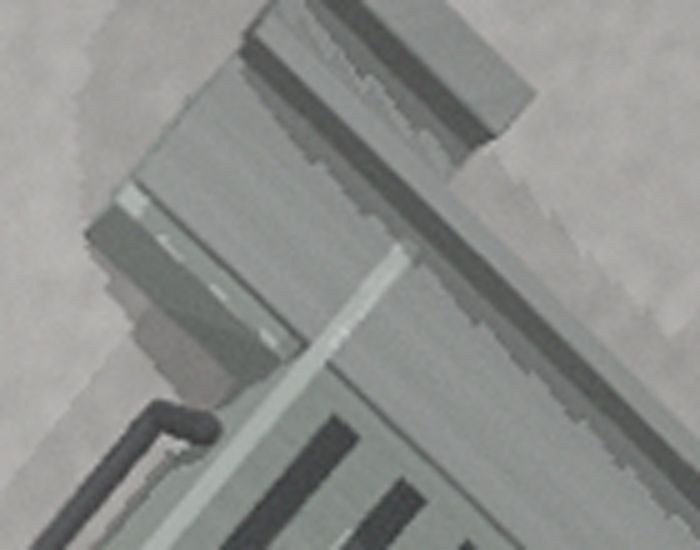

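View pics/c4.png

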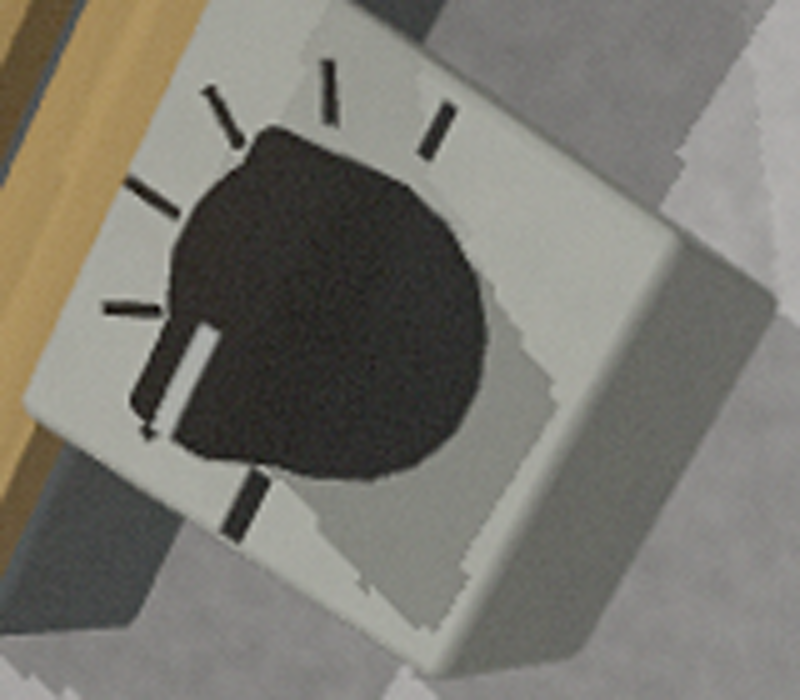

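Rail plate end corners are at c3 (245,40) and (130,190). The timer pointer sits near the first mark after OFF, and OFF is the long mark at c4 (245,505). Next I'll fit the carrier, dryer, box and tray from the depth cloud.

```bash
cat > fit.py <<'E'
from h import *
def rect(P,lo,hi,box,name):
    m=(P[...,2]>lo)&(P[...,2]<hi)&(P[...,0]>box[0])&(P[...,0]<box[1])&(P[...,1]>box[2])&(P[...,1]<box[3])
    n,l,s,c=cv2.connectedComponentsWithStats(m.astype(np.uint8),connectivity=8)
    k=1+np.argmax(s[1:,4]); q=P[l==k]
    r=cv2.minAreaRect((q[:,:2]*1000).astype(np.float32)); print(name,len(q),'z',q[:,2].mean().round(4),np.round(r[0],1),np.round(r[1],1),round(r[2],2),cv2.boxPoints(r).round(1).tolist())
for n in ('w1','top0'):
    P=cloud(load(n)); print(n)
    for nm,lo,hi,b in [('rail',.045,.062,(.6,.8,-.42,.1)),('endwall',.035,.046,(.5,.62,-.05,.0)),('slats',.05,.07,(.3,.7,.18,.5)),('tbox',.064,.079,(.35,.6,.05,.2)),('handles',.061,.075,(.5,.67,-.4,-.1)),('rim',.008,.02,(.34,.5,-.35,-.1))]:
        try: rect(P,lo,hi,b,nm)
        except Exception as e: print(nm,e)
E
python3 fit.py
```

```text
w1
rail 3214 z 0.052 [ 693.4 -132.3] [265.7  66.5] 88.99 [[657.7999877929688, -264.5], [724.2999877929688, -265.70001220703125], [729.0, -0.10000000149011612], [662.5, 1.100000023841858]]
endwall 419 z 0.0419 [584.3 -44.6] [ 4.8 71.2] 88.16 [[548.7000122070312, -45.900001525878906], [619.9000244140625, -48.20000076293945], [620.0, -43.400001525878906], [548.7999877929688, -41.099998474121094]]
slats 6847 z 0.0592 [443.  229.5] [125.9  64.2] 7.84 [[376.20001220703125, 252.6999969482422], [385.0, 189.10000610351562], [509.70001220703125, 206.1999969482422], [500.8999938964844, 269.8999938964844]]
tbox 7476 z 0.0725 [481.8 154.9] [90.8 86.7] 2.85 [[434.29998779296875, 195.89999389648438], [438.6000061035156, 109.30000305175781], [529.2999877929688, 113.9000015258789], [525.0, 200.5]]
handles 1356 z 0.0696 [ 601.5 -164.2] [23.  50.5] 89.31 [[576.2000122070312, -175.3000030517578], [626.5999755859375, -176.0], [626.9000244140625, -153.0], [576.4000244140625, -152.39999389648438]]
rim 769 z 0.0118 [ 425.6 -211.5] [100.6 157.1] 2.18 [[372.29998779296875, -134.89999389648438], [378.299987792
[... 692 characters left out ...]
55859375, 190.39999389648438], [693.0, 449.79998779296875]]
tbox 798 z 0.0708 [481.1 156.6] [90.5 86.9] 1.62 [[434.6000061035156, 198.6999969482422], [437.1000061035156, 111.9000015258789], [527.5999755859375, 114.4000015258789], [525.0999755859375, 201.3000030517578]]
handles 153 z 0.0682 [ 599.5 -318.9] [23.4 48.1] 88.58 [[575.0999755859375, -330.0], [623.2999877929688, -331.20001220703125], [623.9000244140625, -307.79998779296875], [575.7000122070312, -306.6000061035156]]
rim 23 z 0.011 [ 380.7 -140.8] [37.9 18.9] 49.54 [[361.20001220703125, -149.10000610351562], [375.6000061035156, -161.39999389648438], [400.20001220703125, -132.60000610351562], [385.79998779296875, -120.30000305175781]]
```

```bash
python3 -m crank '[{"dp":[0.0017,0.0054,0.06],"delta_rot":[0,0,0.0147],"fingers":0.4},{"dp":[0,0,0.07],"delta_rot":[0,0,0],"fingers":0.4},{"dp":[0,0,0.07],"delta_rot":[0,0,0],"fingers":0.4},{"dp":[0,0,0.07],"delta_rot":[0,0,0],"fingers":0.4},{"dp":[0,0,0.07],"delta_rot":[0,0,0],"fingers":0.4},{"dp":[0,0,0.04],"delta_rot":[0,0,0],"fingers":0.4},{"dp":[0,0,0.03],"delta_rot":[0,0,0],"fingers":0.4},{"dp":[0,0,0],"delta_rot":[0,0,0],"fingers":0.4}]' 40; python3 -c "
from h import *
snap('wrist','w2'); go([.4849,-.0292,.022],np.radians(-57.6))"
```

```text
t: 3.82
tcp_pos: [0.4838, -0.0291, 0.0959]
tool_rot: [0.959, 0.285, -0.003, -0.002]
force: [-0.3, -0.0, 0.1]
finger_gap: 0.7
gripper_force: 0.0
tcp [ 0.4845 -0.0292  0.0974] closeyaw -56.91 q6 0.7 gap 0.699 F [-0.1  0.3  0.2]
tool dp units [0.0008 0.0005 0.0428] tilt err [-0.004   0.0012 -1.    ]
yaw err deg -0.69 -> delta_rot z units (tool z down) 0.0019
```

View pics/w2.png

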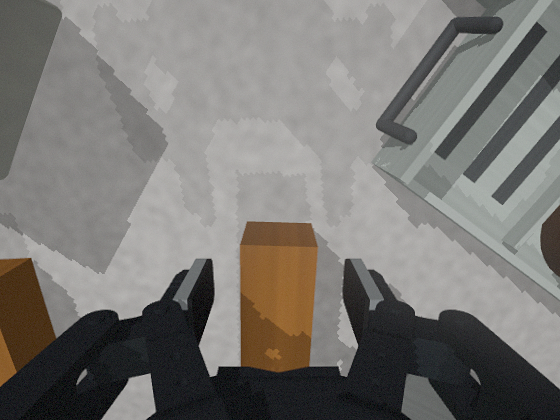

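The wedge is centred between the pads, so I'll go down and grip.

```bash
python3 -m crank '[{"dp":[0.0008,0.0005,0.03],"delta_rot":[0,0,0.0019],"fingers":0.4},{"dp":[0,0,0.0128],"delta_rot":[0,0,0],"fingers":0.3},{"dp":[0,0,0],"delta_rot":[0,0,0],"fingers":-1},{"dp":[0,0,0],"delta_rot":[0,0,0],"fingers":-1},{"dp":[0,0,0],"delta_rot":[0,0,0],"fingers":-1},{"dp":[0,0,0],"delta_rot":[0,0,0],"fingers":-1},{"dp":[0,0,0],"delta_rot":[0,0,0],"fingers":-1},{"dp":[0,0,0],"delta_rot":[0,0,0],"fingers":-1}]' 80; python3 - <<'E'
from h import *
go([.4849,-.0292,.022],np.radians(-57.6))
for n in ('w1','top0'):
    P=cloud(load(n)); 
    m=(P[...,2]>.049)&(P[...,2]<.058)&(P[...,0]>.6)&(P[...,0]<.68)&(P[...,1]>-.35)&(P[...,1]<.03)
    q=P[m]; b=np.floor(q[:,1]/.006); L=[]
    for k in np.unique(b):
        s=q[b==k]; 
        if len(s)>1: L.append((s[:,1].mean(),s[:,0].min()))
    L=np.array(L)
    for _ in range(3):
        c=np.polyfit(L[:,0],L[:,1],1); r=L[:,1]-np.polyval(c,L[:,0]); keep=abs(r)<max(.003,1.5*r.std()); L=L[keep]
    print(n,'lip x at y=-.05,-.2',np.polyval(c,[-.05,-.2]),'yaw',np.degrees(np.arctan(-c[0])),len(L),'ymax',q[:,1].max())
E
```

```text
t: 4.53
tcp_pos: [0.4862, -0.0295, 0.0784]
tool_rot: [0.96, 0.278, 0.001, 0.0]
force: [-0.2, 0.3, 5.9]
finger_gap: 0.384
gripper_force: 79.4
tcp [ 0.4862 -0.0295  0.0784] closeyaw -57.68 q6 0.72 gap 0.384 F [-0.2  0.3  5.9]
tool dp units [-0.0019 -0.0018  0.0049] tilt err [ 1.4e-03 -4.0e-04 -1.0e+00]
yaw err deg 0.08 -> delta_rot z units (tool z down) -0.0002
w1 lip x at y=-.05,-.2 [0.66213409 0.65941644] yaw -1.0379539486290954 43 ymax 0.0010768530426041381
top0 lip x at y=-.05,-.2 [0.66318012 0.66062102] yaw -0.977409740689711 53 ymax -0.0014627218749778126
```

The wedge is gripped (80 N). I'll lift it a little, and refine the carrier pose from points already seen.

```bash
python3 - <<'E'
from h import *
f=load('w1'); P=cloud(f)
for n,u,v,z in [('stop x28 y205 z0',347,46.4,0),('z34',354,40,.034),('lip end',356,38,.041),('plate far end',379,8,.041),('lip far',434,109,.041),('stop root z34 x28 y160',387,71.5,.034)]:
    print(n,atz(f,u,v,z)[:2].round(4), P[int(v)+2,int(u)+1].round(4))
# lip: plate z .036-.046, edge adjacent to lower stuff
for n in ('w1','top0'):
    P=cloud(load(n)); 
    for nm,lo,hi,(x0,x1,y0,y1) in [('lip',.037,.047,(.61,.66,-.33,-.06)),('nearwall',.019,.028,(.53,.57,-.33,-.06))]:
        m=(P[...,2]>lo)&(P[...,2]<hi)&(P[...,0]>x0)&(P[...,0]<x1)&(P[...,1]>y0)&(P[...,1]<y1)
        q=P[m]; b=np.floor(q[:,1]/.006); L=np.array([(q[b==k][:,1].mean(),q[b==k][:,0].min(),q[b==k][:,0].max(),(b==k).sum()) for k in np.unique(b)])
        if len(L)<5: print(nm,len(L)); continue
        for col in (1,2):
            M=L
            for _ in range(4):
                c=np.polyfit(M[:,0],M[:,col],1); r=M[:,col]-np.polyval(c,M[:,0]); M=M[abs(r)<=max(.0015,1.5*r.std())]
            print(n,nm,'min' if col==1 else 'max','x at y=-.05,-.2',np.polyval(c,[-.05,-.2]).round(4),'yaw',np.degrees(np.arctan(-c[0])).round(2),len(M),len(L))
E
python3 -m crank '[{"dp":[0,0,-0.06],"delta_rot":[0,0,0],"fingers":-1},{"dp":[0,0,-0.08],"delta_rot":[0,0,0],"fingers":-1},{"dp":[0,0,-0.08],"delta_rot":[0,0,0],"fingers":-1},{"dp":[0,0,0],"delta_rot":[0,0,0],"fingers":-1}]'
```

```text
stop x28 y205 z0 [ 6.351e-01 -1.000e-04] [ 0.634  -0.0018  0.0025]
z34 [ 6.348e-01 -2.000e-04] [ 0.6343 -0.0021  0.0331]
lip end [ 6.353e-01 -2.000e-04] [ 0.6364 -0.0024  0.0346]
plate far end [0.6671 0.    ] [ 0.664  -0.0014  0.0477]
lip far [ 0.6353 -0.1015] [ 0.6347 -0.1038  0.0406]
stop root z34 x28 y160 [ 0.6336 -0.0435] [ 0.6312 -0.0438  0.0416]
w1 lip min x at y=-.05,-.2 [0.639  0.6273] yaw -4.49 19 43
w1 lip max x at y=-.05,-.2 [0.6602 0.6596] yaw -0.25 35 43
w1 nearwall min x at y=-.05,-.2 [0.5486 0.5459] yaw -1.03 45 45
w1 nearwall max x at y=-.05,-.2 [0.5504 0.5522] yaw 0.69 25 45
top0 lip min x at y=-.05,-.2 [0.6408 0.6253] yaw -5.9 25 45
top0 lip max x at y=-.05,-.2 [0.6591 0.6589] yaw -0.07 43 45
top0 nearwall min x at y=-.05,-.2 [0.5494 0.5465] yaw -1.09 42 45
top0 nearwall max x at y=-.05,-.2 [0.5506 0.5507] yaw 0.02 24 45
t: 4.87
tcp_pos: [0.4891, -0.0302, 0.1935]
tool_rot: [0.96, 0.278, 0.006, 0.004]
force: [0.9, -0.2, -0.4]
finger_gap: 0.384
gripper_force: 79.3
```

Carrier yaw comes out at about -1° and the mouth at about (0.6675,-0.001). I'll turn the wedge and move it to the start in front of the mouth.

```bash
python3 -m crank '[{"dp":[0,0,0],"delta_rot":[0,0,-0.01965],"fingers":-1},{"dp":[0,0,0],"delta_rot":[0,0,-0.01965],"fingers":-1},{"dp":[0,0,0],"delta_rot":[0,0,-0.01965],"fingers":-1},{"dp":[0,0,0],"delta_rot":[0,0,-0.01965],"fingers":-1},{"dp":[0,0,0],"delta_rot":[0,0,-0.01965],"fingers":-1},{"dp":[0,0,0],"delta_rot":[0,0,-0.01965],"fingers":-1},{"dp":[0,0,0],"delta_rot":[0,0,-0.01965],"fingers":-1},{"dp":[0,0,0],"delta_rot":[0,0,-0.01965],"fingers":-1}]'
python3 -m crank '[{"dp":[0.0424,0.0561,0],"delta_rot":[0,0,0],"fingers":-1},{"dp":[0.0424,0.0561,0],"delta_rot":[0,0,0],"fingers":-1},{"dp":[0.0424,0.0561,0],"delta_rot":[0,0,0],"fingers":-1},{"dp":[0.0424,0.0561,0],"delta_rot":[0,0,0],"fingers":-1},{"dp":[0.0424,0.0561,0],"delta_rot":[0,0,0],"fingers":-1},{"dp":[0.0424,0.0561,0],"delta_rot":[0,0,0],"fingers":-1},{"dp":[0.0424,0.0561,0],"delta_rot":[0,0,0],"fingers":-1},{"dp":[0,0,0],"delta_rot":[0,0,0],"fingers":-1},{"dp":[0,0,0],"delta_rot":[0,0,0],"fingers":-1}]'
python3 -c "
from h import *
go([.688,.115,.0244],np.radians(-1)); snap('scene','s1'); crop('s1',230,150,400,300,'s1c',4)"
```

```text
t: 5.53
tcp_pos: [0.4855, -0.0293, 0.1872]
tool_rot: [0.712, 0.702, -0.0, -0.0]
force: [0.0, 0.3, -0.9]
finger_gap: 0.382
gripper_force: 79.2
t: 6.28
tcp_pos: [0.6856, 0.1165, 0.1865]
tool_rot: [0.713, 0.701, -0.0, 0.0]
force: [0.2, 0.2, -1.2]
finger_gap: 0.382
gripper_force: 79.3
tcp [0.6856 0.1165 0.1865] closeyaw -0.97 q6 0.03 gap 0.382 F [ 0.2  0.2 -1.2]
tool dp units [-0.0028  0.0048  0.2161] tilt err [-1.e-04 -1.e-04 -1.e+00]
yaw err deg -0.03 -> delta_rot z units (tool z down) 0.0001
```

View pics/s1c.png

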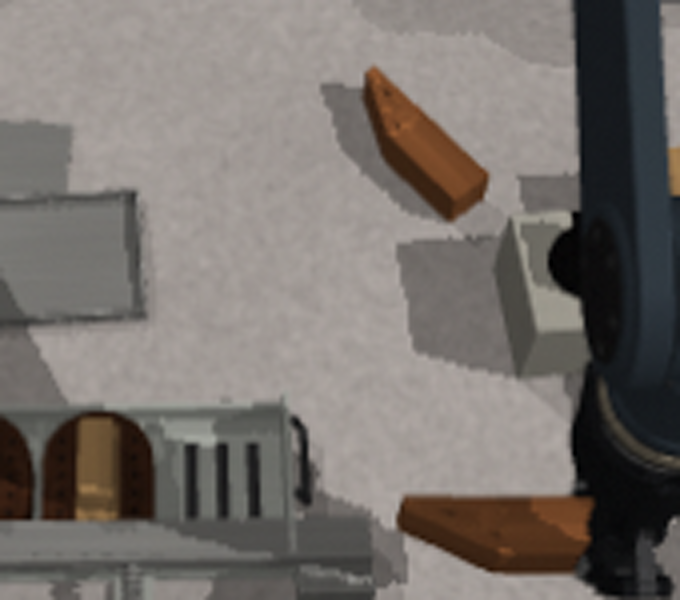

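The wedge is held with its thin end pointing at the gap. Next I'll lower it and start it in.

```bash
python3 -m crank '[{"dp":[-0.0028,0.0048,0.07],"delta_rot":[0,0,0],"fingers":-1},{"dp":[0,0,0.07],"delta_rot":[0,0,0],"fingers":-1},{"dp":[0,0,0.05],"delta_rot":[0,0,0],"fingers":-1},{"dp":[0,0,0.025],"delta_rot":[0,0,0],"fingers":-1},{"dp":[0,0,0],"delta_rot":[0,0,0],"fingers":-1},{"dp":[0,0,0],"delta_rot":[0,0,0],"fingers":-1}]'
python3 -c "
from h import *
go([.688,.115,.0244],np.radians(-1)); snap('scene','s2'); crop('s2',290,260,390,335,'s2c',7)"
```

```text
t: 6.83
tcp_pos: [0.6865, 0.1127, 0.08]
tool_rot: [0.714, 0.7, -0.001, -0.0]
force: [-0.5, 0.5, -1.3]
finger_gap: 0.388
gripper_force: 54.8
tcp [0.6865 0.1127 0.08  ] closeyaw -1.17 q6 0.02 gap 0.388 F [-0.5  0.5 -1.3]
tool dp units [0.0047 0.003  0.0032] tilt err [-1.5e-03 -2.0e-04 -1.0e+00]
yaw err deg 0.17 -> delta_rot z units (tool z down) -0.0005
```

View pics/s2c.png

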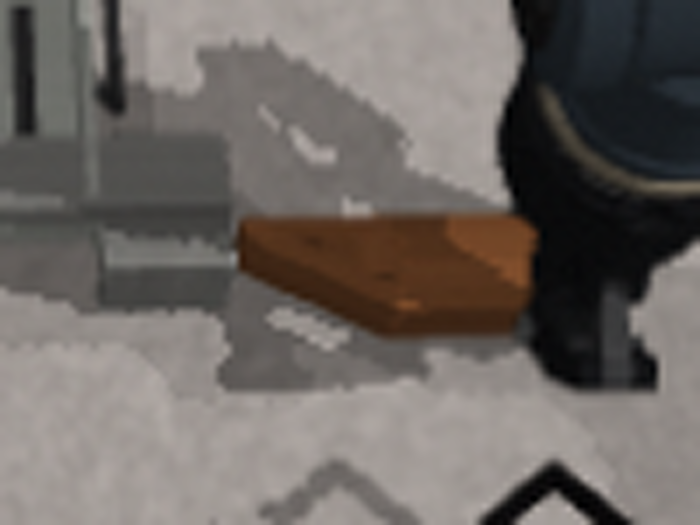

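The wedge's thin end sits just short of the mouth. The grip force dipped, so I'll check the wedge's position in the scene picture.

```bash
python3 -m crank '[{"dp":[0,0,0.003],"delta_rot":[0,0,0],"fingers":-1},{"dp":[0,0,0],"delta_rot":[0,0,0],"fingers":-1},{"dp":[0,0,0],"delta_rot":[0,0,0],"fingers":-1}]' 100
python3 - <<'E'
from h import *
go([.688,.115,.0244],np.radians(-1))
f=load('s2')
p=lambda u,v,z:atz(f,290+u/7,260+v/7,z)[:2].round(4)
print('thin flat top',p(241,218,.034),'thin slope top',p(240,240,.034),'shoulder',p(392,318,.034),'flat far',p(525,216,.034),'plate end near',p(231,207,.053),'plate lip end',p(228,136,.041),'tail end top',p(240,238,.053),p(238,262,.053))
E
```

```text
t: 7.13
tcp_pos: [0.6873, 0.1136, 0.0788]
tool_rot: [0.714, 0.7, 0.0, 0.0]
force: [-0.1, -0.1, -1.1]
finger_gap: 0.377
gripper_force: 101.2
tcp [0.6873 0.1136 0.0788] closeyaw -1.11 q6 0.02 gap 0.377 F [-0.1 -0.1 -1.1]
tool dp units [0.0029 0.0014 0.0008] tilt err [ 1.e-04 -0.e+00 -1.e+00]
yaw err deg 0.11 -> delta_rot z units (tool z down) -0.0003
thin flat top [0.6677 0.0087] thin slope top [0.6757 0.0076] shoulder [0.7058 0.0575] flat far [0.6712 0.1087] plate end near [0.6703 0.003 ] plate lip end [0.6399 0.0059] tail end top [0.6815 0.0051] [0.6899 0.0037]
```

```bash
python3 -m crank '[{"dp":[0,0.005,0],"delta_rot":[0,0,0],"fingers":-1},{"dp":[-0.01,0,0],"delta_rot":[0,0,0],"fingers":-1},{"dp":[-0.01,0,0],"delta_rot":[0,0,0],"fingers":-1},{"dp":[-0.01,0,0],"delta_rot":[0,0,0],"fingers":-1},{"dp":[0,0,0],"delta_rot":[0,0,0],"fingers":-1}]'
python3 -m crank '[{"dp":[-0.01,0,0],"delta_rot":[0,0,0],"fingers":-1},{"dp":[-0.01,0,0],"delta_rot":[0,0,0],"fingers":-1},{"dp":[0,0,0],"delta_rot":[0,0,0],"fingers":-1},{"dp":[0,0,0],"delta_rot":[0,0,0],"fingers":-1}]'
python3 -c "
from h import *
go([.688,.041,.0244],np.radians(-1))"
```

```text
t: 7.55
tcp_pos: [0.6886, 0.0981, 0.0781]
tool_rot: [0.715, 0.7, -0.001, -0.001]
force: [-2.4, 1.6, -1.0]
finger_gap: 0.379
gripper_force: 101.7
t: 7.88
tcp_pos: [0.6884, 0.089, 0.078]
tool_rot: [0.714, 0.7, -0.001, -0.001]
force: [-2.8, 3.6, -1.4]
finger_gap: 0.384
gripper_force: 101.6
tcp [0.6884 0.089  0.078 ] closeyaw -1.14 q6 -0.01 gap 0.384 F [-2.8  3.6 -1.4]
tool dp units [-0.0959  0.0012 -0.0008] tilt err [-2.7e-03  7.0e-04 -1.0e+00]
yaw err deg 0.14 -> delta_rot z units (tool z down) -0.0004
```

The light lateral force means the rail is opening. I'll push the wedge the rest of the way.

```bash
python3 -m crank '[{"dp":[-0.014,0,0],"delta_rot":[0,0,0],"fingers":-1},{"dp":[-0.014,0,0],"delta_rot":[0,0,0],"fingers":-1},{"dp":[-0.014,0,0],"delta_rot":[0,0,0],"fingers":-1},{"dp":[-0.014,0,0],"delta_rot":[0,0,0],"fingers":-1},{"dp":[-0.014,0,0],"delta_rot":[0,0,0],"fingers":-1},{"dp":[0,0,0],"delta_rot":[0,0,0],"fingers":-1}]'
python3 -m crank '[{"dp":[-0.014,0,0],"delta_rot":[0,0,0],"fingers":-1},{"dp":[-0.014,0,0],"delta_rot":[0,0,0],"fingers":-1},{"dp":[-0.014,0,0],"delta_rot":[0,0,0],"fingers":-1},{"dp":[-0.012,0,0],"delta_rot":[0,0,0],"fingers":-1},{"dp":[0,0,0],"delta_rot":[0,0,0],"fingers":-1},{"dp":[0,0,0],"delta_rot":[0,0,0],"fingers":-1}]'
python3 -c "
from h import *
go([.688,.030,.0244],np.radians(-1)); snap('scene','s3'); crop('s3',180,230,380,350,'s3c',4)"
```

```text
t: 8.38
tcp_pos: [0.6874, 0.0545, 0.078]
tool_rot: [0.714, 0.7, -0.001, -0.002]
force: [-1.9, 4.2, -0.9]
finger_gap: 0.381
gripper_force: 101.4
t: 8.88
tcp_pos: [0.6866, 0.0263, 0.0778]
tool_rot: [0.714, 0.7, -0.002, -0.001]
force: [-4.9, 0.7, -1.4]
finger_gap: 0.379
gripper_force: 101.5
tcp [0.6866 0.0263 0.0778] closeyaw -1.07 q6 -0.1 gap 0.379 F [-4.9  0.7 -1.4]
tool dp units [ 0.0075  0.0026 -0.0011] tilt err [-4.4e-03 -8.0e-04 -1.0e+00]
yaw err deg 0.07 -> delta_rot z units (tool z down) -0.0002
```

View pics/s3c.png

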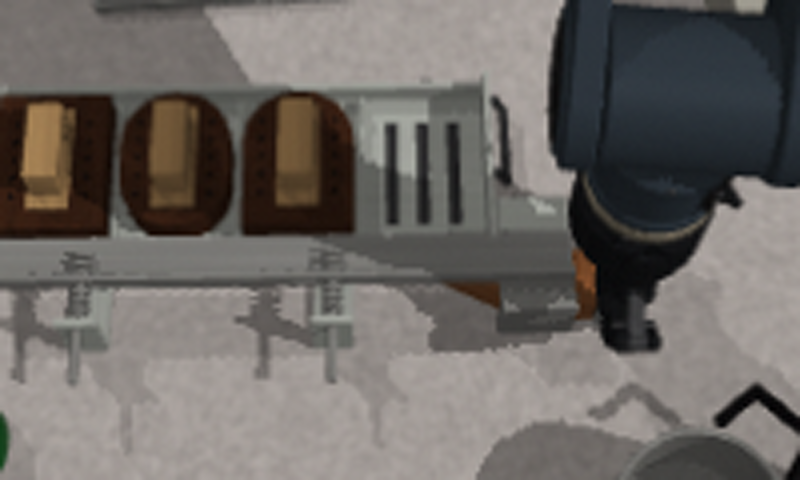

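The rail is open (blocks clear of the lip) and the wedge point shows beyond the tail. I'll release and lift.

```bash
python3 -m crank '[{"dp":[0,0,0],"delta_rot":[0,0,0],"fingers":0.4},{"dp":[0,0,0],"delta_rot":[0,0,0],"fingers":0.4},{"dp":[0,0,0],"delta_rot":[0,0,0],"fingers":0.4},{"dp":[0,0,0],"delta_rot":[0,0,0],"fingers":0.4},{"dp":[0,0,-0.06],"delta_rot":[0,0,0],"fingers":0.4},{"dp":[0,0,-0.08],"delta_rot":[0,0,0],"fingers":0.4},{"dp":[0,0,-0.08],"delta_rot":[0,0,0],"fingers":0.4},{"dp":[0,0,-0.08],"delta_rot":[0,0,0],"fingers":0.4},{"dp":[0,0,0],"delta_rot":[0,0,0],"fingers":0.4},{"dp":[0,0,0],"delta_rot":[0,0,0],"fingers":0.4},{"dp":[0,0,0],"delta_rot":[0,0,0],"fingers":0.4}]' 40
python3 - <<'E'
from h import *
go([.603,-.166,.054],np.radians(-91)); 
for n in ('s3','s4'):
    if n=='s4': snap('scene','s4')
    P=cloud(load(n)); m=(P[...,2]>.049)&(P[...,2]<.058)&(P[...,0]>.6)&(P[...,0]<.72)&(P[...,1]>-.33)&(P[...,1]<-.2)
    q=P[m]; print(n,np.percentile(q[:,0],[2,50,98]).round(4),len(q))
f=load('s3')
p=lambda u,v,z:atz(f,180+u/4,230+v/4,z)[:2].round(4)
for n,c in {'rect':[(28,103),(70,103),(70,190),(25,190)],'oval':[(155,98),(195,98),(192,188),(150,188)],'arch':[(278,98),(317,98),(315,188),(277,188)]}.items():
    print(n,np.mean([p(*k,.070) for k in c],axis=0).round(4))
E
```

```text
t: 9.85
tcp_pos: [0.6883, 0.0267, 0.229]
tool_rot: [0.714, 0.7, 0.0, 0.001]
force: [0.4, -0.2, -0.4]
finger_gap: 0.705
gripper_force: 0.0
tcp [0.6883 0.0267 0.229 ] closeyaw -1.1 q6 -0.1 gap 0.705 F [ 0.4 -0.2 -0.4]
tool dp units [-0.3885 -0.1636  0.242 ] tilt err [ 1.4e-03 -3.0e-04 -1.0e+00]
yaw err deg -89.9 -> delta_rot z units (tool z down) 0.2497
s3 [0.6175 0.6843 0.7137] 200
s4 [0.6181 0.6841 0.7139] 214
rect [ 0.6073 -0.311 ]
oval [ 0.6072 -0.2354]
arch [ 0.6096 -0.1606]
```

The rail stays open with the wedge alone (same rail reading before and after release). Moving to the arch block.

```bash
python3 -m crank '[{"dp":[-0.065,-0.0274,0],"delta_rot":[0,0,0],"fingers":0.2},{"dp":[-0.065,-0.0274,0],"delta_rot":[0,0,0],"fingers":0.2},{"dp":[-0.065,-0.0274,0],"delta_rot":[0,0,0],"fingers":0.2},{"dp":[-0.065,-0.0274,0],"delta_rot":[0,0,0],"fingers":0.2},{"dp":[-0.065,-0.0274,0],"delta_rot":[0,0,0],"fingers":0.2},{"dp":[-0.0635,-0.0274,0],"delta_rot":[0,0,0],"fingers":0.2},{"dp":[0,0,0.0],"delta_rot":[0,0,0.0193],"fingers":0.2},{"dp":[0,0,0.0],"delta_rot":[0,0,0.0192],"fingers":0.2},{"dp":[0,0,0.0],"delta_rot":[0,0,0.0192],"fingers":0.2},{"dp":[0,0,0.0],"delta_rot":[0,0,0.0192],"fingers":0.2},{"dp":[0,0,0.0],"delta_rot":[0,0,0.0192],"fingers":0.2},{"dp":[0,0,0.0],"delta_rot":[0,0,0.0192],"fingers":0.2}]'
python3 -m crank '[{"dp":[0,0,0.0],"delta_rot":[0,0,0.0192],"fingers":0.2},{"dp":[0,0,0.0],"delta_rot":[0,0,0.0192],"fingers":0.2},{"dp":[0,0,0.0],"delta_rot":[0,0,0.0192],"fingers":0.2},{"dp":[0,0,0.0],"delta_rot":[0,0,0.0192],"fingers":0.2},{"dp":[0,0,0.0],"delta_rot":[0,0,0.0192],"fingers":0.2},{"dp":[0,0,0.0],"delta_rot":[0,0,0.0192],"fingers":0.2},{"dp":[0,0,0.0],"delta_rot":[0,0,0.0192],"fingers":0.2},{"dp":[0,0,0.0],"delta_rot":[0,0,0],"fingers":0.2}]'
cat > blk.py <<'E'
from h import *
import sys
# handle tops near expected bay positions from a wrist picture
snap('wrist','wb%d'%int(sys.argv[1])); f=load('wb%d'%int(sys.argv[1])); P=cloud(f)
def handles(x0,x1,y0,y1,zl,zh):
    m=(P[...,2]>zl)&(P[...,2]<zh)&(P[...,0]>x0)&(P[...,0]<x1)&(P[...,1]>y0)&(P[...,1]<y1)
    hsv=cv2.cvtColor(f['im'],cv2.COLOR_RGB2HSV); m&=(hsv[...,2]>100)
    n,l,s,c=cv2.connectedComponentsWithStats(m.astype(np.uint8))
    for k in range(1,n):
        if s[k,4]>80:
            ys,xs=np.nonzero(l==k); z=np.median(P[l==k][:,2])
            q=P[l==k][:,:2]*1000; r=cv2.minAreaRect(q.astype(np.float32))
            print('handle',np.round(r[0],1),np.round(r[1],1),round(r[2],1),'z',z.round(4),s[k,4], 'touch edge',xs.min()==0 or xs.max()==559 or ys.max()==419 or ys.min()==0)
if len(sys.argv)>2: handles(.36,.63,.19,.45,.118,.135)
else: handles(.55,.66,-.37,-.05,.062,.077)
E
python3 blk.py 1; python3 -c "
from h import *
go([.603,-.1655,.060],np.radians(-91))"
```

```text
t: 10.9
tcp_pos: [0.6014, -0.1657, 0.2262]
tool_rot: [0.917, 0.399, -0.001, -0.002]
force: [-0.6, 0.4, -0.9]
finger_gap: 0.602
gripper_force: 0.0
t: 11.57
tcp_pos: [0.6015, -0.1656, 0.2263]
tool_rot: [1.0, -0.01, -0.002, -0.001]
force: [-0.5, 0.1, -0.8]
finger_gap: 0.598
gripper_force: 0.0
handle [ 602.3 -165.2] [21.6 49.4] 89.4 z 0.0706 2015 touch edge False
handle [ 601.1 -241.9] [22.7 50.2] 88.9 z 0.0706 2180 touch edge False
handle [ 600.8 -319.3] [22.6 49.7] 89.6 z 0.0705 2221 touch edge False
tcp [ 0.6015 -0.1656  0.2265] closeyaw -90.86 q6 1.14 gap 0.601 F [ 0.6 -0.5 -0.6]
tool dp units [ 0.0037 -0.      0.2251] tilt err [-0.0033  0.0015 -1.    ]
yaw err deg -0.14 -> delta_rot z units (tool z down) 0.0004
```

View pics/wb1.png

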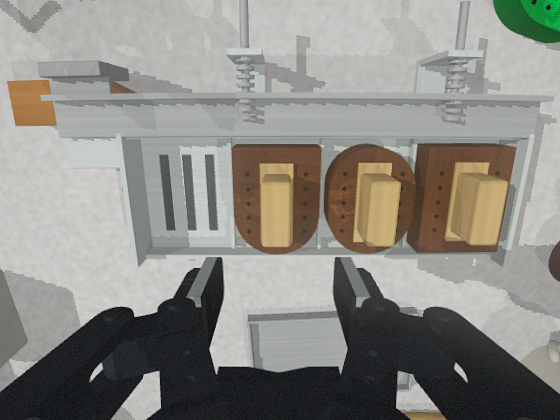

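The lip is clear of all three blocks (handles at (277,205), (375,205) and (478,210)), and the wedge sits in the gap at (30,100). Gripping the arch block.

```bash
python3 -m crank '[{"dp":[0.0015,0,0.07],"delta_rot":[0,0,0],"fingers":0.1},{"dp":[0,0,0.07],"delta_rot":[0,0,0],"fingers":0.1},{"dp":[0,0,0.055],"delta_rot":[0,0,0],"fingers":0.1},{"dp":[0,0,0.03],"delta_rot":[0,0,0],"fingers":0.1},{"dp":[0,0,0],"delta_rot":[0,0,0],"fingers":0.1},{"dp":[0,0,0],"delta_rot":[0,0,0],"fingers":-1},{"dp":[0,0,0],"delta_rot":[0,0,0],"fingers":-1},{"dp":[0,0,0],"delta_rot":[0,0,0],"fingers":-1},{"dp":[0,0,0],"delta_rot":[0,0,0],"fingers":-1},{"dp":[0,0,0],"delta_rot":[0,0,0],"fingers":-1},{"dp":[0,0,0],"delta_rot":[0,0,0],"fingers":-1}]' 60
python3 -m crank '[{"dp":[0,0,-0.03],"delta_rot":[0,0,0],"fingers":-1},{"dp":[0,0,-0.06],"delta_rot":[0,0,0],"fingers":-1},{"dp":[0,0,-0.08],"delta_rot":[0,0,0],"fingers":-1},{"dp":[0,0,-0.08],"delta_rot":[0,0,0],"fingers":-1},{"dp":[0,0,0],"delta_rot":[0,0,0],"fingers":-1}]'
python3 - <<'E'
from h import *
c=np.array([.498,.319]); y=np.radians(2.8); A=np.array([[np.cos(y),-np.sin(y)],[np.sin(y),np.cos(y)]])
for o in [(.057,.055),(-.057,.055),(.057,-.055),(-.057,-.055)]: print(o,(c+A@o).round(4))
t=c+A@[.057,.055]; go([*t,.115],np.radians(-87.2))
E
```

```text
t: 12.53
tcp_pos: [0.6035, -0.1657, 0.1169]
tool_rot: [1.0, -0.009, 0.001, 0.0]
force: [0.2, 3.4, -0.2]
finger_gap: 0.249
gripper_force: 62.0
t: 12.95
tcp_pos: [0.607, -0.1682, 0.2499]
tool_rot: [1.0, -0.008, 0.008, 0.004]
force: [0.5, 0.3, -1.3]
finger_gap: 0.246
gripper_force: 61.8
(0.057, 0.055) [0.5522 0.3767]
(-0.057, 0.055) [0.4384 0.3711]
(0.057, -0.055) [0.5576 0.2669]
(-0.057, -0.055) [0.4438 0.2613]
tcp [ 0.607  -0.1682  0.2499] closeyaw -90.97 q6 1.14 gap 0.246 F [ 0.5  0.3 -1.3]
tool dp units [-0.1304 -1.0891  0.1508] tilt err [ 0.0156 -0.0085 -0.9998]
yaw err deg 3.77 -> delta_rot z units (tool z down) -0.0105
```

```bash
python3 -m crank '[{"dp":[-0.0093,-0.0778,0],"delta_rot":[0,0,0],"fingers":-1},{"dp":[-0.0093,-0.0778,0],"delta_rot":[0,0,0],"fingers":-1},{"dp":[-0.0093,-0.0778,0],"delta_rot":[0,0,0],"fingers":-1},{"dp":[-0.0093,-0.0778,0],"delta_rot":[0,0,0],"fingers":-1},{"dp":[-0.0093,-0.0778,0],"delta_rot":[0,0,0],"fingers":-1},{"dp":[-0.0093,-0.0778,0],"delta_rot":[0,0,0],"fingers":-1},{"dp":[-0.0093,-0.0778,0],"delta_rot":[0,0,0],"fingers":-1},{"dp":[-0.0093,-0.0778,0],"delta_rot":[0,0,0],"fingers":-1},{"dp":[-0.0093,-0.0778,0],"delta_rot":[0,0,0],"fingers":-1},{"dp":[-0.0093,-0.0778,0],"delta_rot":[0,0,0],"fingers":-1},{"dp":[-0.0093,-0.0778,0],"delta_rot":[0,0,0],"fingers":-1},{"dp":[-0.0093,-0.0778,0],"delta_rot":[0,0,0],"fingers":-1}]'
python3 -m crank '[{"dp":[-0.0093,-0.0778,0],"delta_rot":[0,0,0],"fingers":-1},{"dp":[-0.0093,-0.0778,0],"delta_rot":[0,0,0],"fingers":-1},{"dp":[0,0,0],"delta_rot":[0,0,-0.0105],"fingers":-1},{"dp":[0,0,0],"delta_rot":[0,0,0],"fingers":-1},{"dp":[0,0,0],"delta_rot":[0,0,0],"fingers":-1}]'
python3 - <<'E'
from h import *
go([.5522,.3767,.118],np.radians(-87.2))
E
```

```text
t: 13.95
tcp_pos: [0.5549, 0.3032, 0.2408]
tool_rot: [1.0, -0.009, 0.0, 0.0]
force: [-0.0, -0.1, -2.1]
finger_gap: 0.247
gripper_force: 61.7
t: 14.37
tcp_pos: [0.547, 0.3794, 0.2404]
tool_rot: [1.0, 0.024, -0.0, 0.001]
force: [-0.0, -0.4, -2.0]
finger_gap: 0.25
gripper_force: 61.7
tcp [0.547  0.3794 0.2404] closeyaw -87.23 q6 1.96 gap 0.25 F [-0.  -0.4 -2. ]
tool dp units [0.0101 0.0057 0.1369] tilt err [-5.0e-04 -1.6e-03 -1.0e+00]
yaw err deg 0.03 -> delta_rot z units (tool z down) -0.0001
```

```bash
python3 -m crank '[{"dp":[0.01,0.0057,0.06],"delta_rot":[0,0,0],"fingers":-1},{"dp":[0,0,0.05],"delta_rot":[0,0,0],"fingers":-1},{"dp":[0,0,0.017],"delta_rot":[0,0,0],"fingers":-1},{"dp":[0,0,0.01],"delta_rot":[0,0,0],"fingers":-1},{"dp":[0,0,0],"delta_rot":[0,0,0],"fingers":-1},{"dp":[0,0,0],"delta_rot":[0,0,0],"fingers":-1}]'
python3 -m crank '[{"dp":[0,0,0.001],"delta_rot":[0,0,0],"fingers":0.0},{"dp":[0,0,0],"delta_rot":[0,0,0],"fingers":0.0},{"dp":[0,0,0],"delta_rot":[0,0,0],"fingers":0.0},{"dp":[0,0,0],"delta_rot":[0,0,0],"fingers":0},{"dp":[0,0,-0.05],"delta_rot":[0,0,0],"fingers":0},{"dp":[0,0,-0.08],"delta_rot":[0,0,0],"fingers":0},{"dp":[0,0,-0.04],"delta_rot":[0,0,0],"fingers":0}]'
python3 -c "
from h import *
go([.6015,-.2419,.063],np.radians(-91))"
```

```text
t: 14.87
tcp_pos: [0.5535, 0.3765, 0.1734]
tool_rot: [1.0, 0.023, 0.001, -0.0]
force: [0.8, -0.1, -1.8]
finger_gap: 0.247
gripper_force: 61.8
t: 15.45
tcp_pos: [0.5537, 0.3778, 0.2607]
tool_rot: [1.0, 0.024, 0.002, -0.001]
force: [1.3, 0.8, 1.2]
finger_gap: 0.498
gripper_force: 0.0
tcp [0.5537 0.3778 0.2607] closeyaw -87.21 q6 1.95 gap 0.498 F [1.3 0.8 1.2]
tool dp units [0.0338 1.2432 0.2852] tilt err [ 0.0045  0.0021 -1.    ]
yaw err deg -3.79 -> delta_rot z units (tool z down) 0.0105
```

```bash
python3 -m crank '[{"dp":[0.0021,0.0777,0],"delta_rot":[0,0,0],"fingers":0.1},{"dp":[0.0021,0.0777,0],"delta_rot":[0,0,0],"fingers":0.1},{"dp":[0.0021,0.0777,0],"delta_rot":[0,0,0],"fingers":0.1},{"dp":[0.0021,0.0777,0],"delta_rot":[0,0,0],"fingers":0.1},{"dp":[0.0021,0.0777,0],"delta_rot":[0,0,0],"fingers":0.1},{"dp":[0.0021,0.0777,0],"delta_rot":[0,0,0],"fingers":0.1},{"dp":[0.0021,0.0777,0],"delta_rot":[0,0,0],"fingers":0.1},{"dp":[0.0021,0.0777,0],"delta_rot":[0,0,0],"fingers":0.1},{"dp":[0.0021,0.0777,0],"delta_rot":[0,0,0],"fingers":0.1},{"dp":[0.0021,0.0777,0],"delta_rot":[0,0,0],"fingers":0.1},{"dp":[0.0021,0.0777,0],"delta_rot":[0,0,0],"fingers":0.1},{"dp":[0.0021,0.0777,0],"delta_rot":[0,0,0],"fingers":0.1}]'
python3 -m crank '[{"dp":[0.0021,0.0777,0],"delta_rot":[0,0,0],"fingers":0.1},{"dp":[0.0021,0.0777,0],"delta_rot":[0,0,0],"fingers":0.1},{"dp":[0.0021,0.0777,0],"delta_rot":[0,0,0],"fingers":0.1},{"dp":[0.0021,0.0777,0],"delta_rot":[0,0,0.0105],"fingers":0.1},{"dp":[0,0,0],"delta_rot":[0,0,0],"fingers":0.1},{"dp":[0,0,0],"delta_rot":[0,0,0],"fingers":0.1}]'
python3 blk.py 2; python3 -c "
from h import *
go([.6015,-.2419,.063],np.radians(-91))"
```

```text
t: 16.45
tcp_pos: [0.5878, -0.0898, 0.2576]
tool_rot: [1.0, 0.024, 0.001, 0.0]
force: [-0.2, 0.6, 0.6]
finger_gap: 0.549
gripper_force: 0.0
t: 16.95
tcp_pos: [0.5995, -0.2456, 0.2572]
tool_rot: [1.0, -0.011, 0.001, 0.0]
force: [-0.1, 0.5, -0.5]
finger_gap: 0.552
gripper_force: 0.0
handle [ 600.2 -319.5] [22.9 50.3] 88.2 z 0.0706 1717 touch edge False
handle [ 601.1 -242.5] [21.9 49.6] 89.0 z 0.0706 1647 touch edge False
tcp [ 0.5992 -0.2436  0.257 ] closeyaw -91.09 q6 1.03 gap 0.553 F [-0.1  0.8 -0.4]
tool dp units [ 0.0045 -0.0033  0.2799] tilt err [-1.e-04  6.e-04 -1.e+00]
yaw err deg 0.09 -> delta_rot z units (tool z down) -0.0002
```

```bash
python3 -m crank '[{"dp":[0.0038,-0.0025,0.07],"delta_rot":[0,0,0],"fingers":0.1},{"dp":[0,0,0.07],"delta_rot":[0,0,0],"fingers":0.1},{"dp":[0,0,0.07],"delta_rot":[0,0,0],"fingers":0.1},{"dp":[0,0,0.05],"delta_rot":[0,0,0],"fingers":0.1},{"dp":[0,0,0.02],"delta_rot":[0,0,0],"fingers":0.1},{"dp":[0,0,0],"delta_rot":[0,0,0],"fingers":0.1},{"dp":[0,0,0],"delta_rot":[0,0,0],"fingers":-1},{"dp":[0,0,0],"delta_rot":[0,0,0],"fingers":-1},{"dp":[0,0,0],"delta_rot":[0,0,0],"fingers":-1},{"dp":[0,0,0],"delta_rot":[0,0,0],"fingers":-1},{"dp":[0,0,0],"delta_rot":[0,0,0],"fingers":-1}]' 60
python3 -m crank '[{"dp":[0,0,-0.03],"delta_rot":[0,0,0],"fingers":-1},{"dp":[0,0,-0.06],"delta_rot":[0,0,0],"fingers":-1},{"dp":[0,0,-0.08],"delta_rot":[0,0,0],"fingers":-1},{"dp":[0,0,-0.08],"delta_rot":[0,0,0],"fingers":-1},{"dp":[0,0,0],"delta_rot":[0,0,0],"fingers":-1},{"dp":[0,0,0],"delta_rot":[0,0,0],"fingers":-1},{"dp":[0,0,0],"delta_rot":[0,0,0],"fingers":-1}]'
python3 - <<'E'
from h import *
go([.4384,.3711,.118],np.radians(-87.2))
E
```

```text
t: 17.92
tcp_pos: [0.6026, -0.242, 0.1192]
tool_rot: [1.0, -0.009, 0.002, 0.001]
force: [0.3, 2.0, 5.8]
finger_gap: 0.248
gripper_force: 62.4
t: 18.5
tcp_pos: [0.6007, -0.2415, 0.242]
tool_rot: [1.0, -0.009, -0.0, -0.0]
force: [0.4, -0.7, -2.2]
finger_gap: 0.241
gripper_force: 61.4
tcp [ 0.6007 -0.2415  0.242 ] closeyaw -91.01 q6 1.03 gap 0.241 F [ 0.4 -0.7 -2.2]
tool dp units [-0.3461 -1.2193  0.1405] tilt err [-8.e-04  3.e-04 -1.e+00]
yaw err deg 3.81 -> delta_rot z units (tool z down) -0.0106
```

```bash
python3 -m crank '[{"dp":[-0.0216,-0.0762,0],"delta_rot":[0,0,0],"fingers":-1},{"dp":[-0.0216,-0.0762,0],"delta_rot":[0,0,0],"fingers":-1},{"dp":[-0.0216,-0.0762,0],"delta_rot":[0,0,0],"fingers":-1},{"dp":[-0.0216,-0.0762,0],"delta_rot":[0,0,0],"fingers":-1},{"dp":[-0.0216,-0.0762,0],"delta_rot":[0,0,0],"fingers":-1},{"dp":[-0.0216,-0.0762,0],"delta_rot":[0,0,0],"fingers":-1},{"dp":[-0.0216,-0.0762,0],"delta_rot":[0,0,0],"fingers":-1},{"dp":[-0.0216,-0.0762,0],"delta_rot":[0,0,0],"fingers":-1},{"dp":[-0.0216,-0.0762,0],"delta_rot":[0,0,0],"fingers":-1},{"dp":[-0.0216,-0.0762,0],"delta_rot":[0,0,0],"fingers":-1},{"dp":[-0.0216,-0.0762,0],"delta_rot":[0,0,0],"fingers":-1},{"dp":[-0.0216,-0.0762,0],"delta_rot":[0,0,0],"fingers":-1}]'
python3 -m crank '[{"dp":[-0.0216,-0.0762,0],"delta_rot":[0,0,0],"fingers":-1},{"dp":[-0.0216,-0.0762,0],"delta_rot":[0,0,0],"fingers":-1},{"dp":[-0.0216,-0.0762,0],"delta_rot":[0,0,0],"fingers":-1},{"dp":[-0.0216,-0.0762,0],"delta_rot":[0,0,0],"fingers":-1},{"dp":[0,0,0],"delta_rot":[0,0,-0.0106],"fingers":-1},{"dp":[0,0,0],"delta_rot":[0,0,0],"fingers":-1},{"dp":[0,0,0],"delta_rot":[0,0,0],"fingers":-1}]'
python3 - <<'E'
from h import *
go([.4384,.3711,.118],np.radians(-87.2))
E
```

```text
t: 19.5
tcp_pos: [0.4777, 0.219, 0.24]
tool_rot: [1.0, -0.009, -0.002, 0.001]
force: [0.9, 0.6, -2.1]
finger_gap: 0.237
gripper_force: 61.3
t: 20.08
tcp_pos: [0.438, 0.3703, 0.2401]
tool_rot: [1.0, 0.024, -0.002, 0.001]
force: [0.4, 0.3, -0.8]
finger_gap: 0.244
gripper_force: 61.3
tcp [0.438  0.3703 0.2401] closeyaw -87.2 q6 2.03 gap 0.244 F [ 0.4  0.3 -0.8]
tool dp units [ 0.0014 -0.0019  0.1361] tilt err [-0.0038 -0.0027 -1.    ]
yaw err deg -0.0 -> delta_rot z units (tool z down) 0.0
```

```bash
python3 -m crank '[{"dp":[0,0,0.06],"delta_rot":[0,0,0],"fingers":-1},{"dp":[0,0,0.05],"delta_rot":[0,0,0],"fingers":-1},{"dp":[0,0,0.016],"delta_rot":[0,0,0],"fingers":-1},{"dp":[0,0,0.008],"delta_rot":[0,0,0],"fingers":-1},{"dp":[0,0,0],"delta_rot":[0,0,0],"fingers":-1},{"dp":[0,0,0],"delta_rot":[0,0,0],"fingers":-1}]'
python3 -m crank '[{"dp":[0,0,0.001],"delta_rot":[0,0,0],"fingers":0.0},{"dp":[0,0,0],"delta_rot":[0,0,0],"fingers":0.0},{"dp":[0,0,0],"delta_rot":[0,0,0],"fingers":0.0},{"dp":[0,0,0],"delta_rot":[0,0,0],"fingers":0},{"dp":[0,0,-0.05],"delta_rot":[0,0,0],"fingers":0},{"dp":[0,0,-0.08],"delta_rot":[0,0,0],"fingers":0},{"dp":[0,0,-0.04],"delta_rot":[0,0,0],"fingers":0},{"dp":[0,0,0],"delta_rot":[0,0,0],"fingers":0}]'
python3 blk.py 3 d
python3 -c "
from h import *
go([.6015,-.3195,.063],np.radians(-91))"
```

```text
t: 20.58
tcp_pos: [0.4401, 0.3701, 0.1755]
tool_rot: [1.0, 0.024, 0.0, -0.0]
force: [0.5, 0.0, -0.5]
finger_gap: 0.24
gripper_force: 61.3
t: 21.25
tcp_pos: [0.4416, 0.3723, 0.2648]
tool_rot: [1.0, 0.025, 0.005, -0.003]
force: [1.1, 0.5, 0.7]
finger_gap: 0.495
gripper_force: 0.0
handle [551.5 375.6] [49.7 21.5] 2.1 z 0.1245 3249 touch edge False
handle [438.7 369.1] [49.5 21.8] 2.4 z 0.1246 2267 touch edge False
tcp [0.4405 0.3716 0.2624] closeyaw -87.17 q6 2.03 gap 0.503 F [-0.9  0.  -0.5]
tool dp units [0.2516 1.3974 0.2881] tilt err [ 0.006   0.0034 -1.    ]
yaw err deg -3.83 -> delta_rot z units (tool z down) 0.0106
```

Both blocks stand flat on the bench (handle tops at 0.1245). Now the rect block.

```bash
python3 -m crank '[{"dp":[0.014,0.0778,0],"delta_rot":[0,0,0],"fingers":0.1},{"dp":[0.014,0.0778,0],"delta_rot":[0,0,0],"fingers":0.1},{"dp":[0.014,0.0778,0],"delta_rot":[0,0,0],"fingers":0.1},{"dp":[0.014,0.0778,0],"delta_rot":[0,0,0],"fingers":0.1},{"dp":[0.014,0.0778,0],"delta_rot":[0,0,0],"fingers":0.1},{"dp":[0.014,0.0778,0],"delta_rot":[0,0,0],"fingers":0.1},{"dp":[0.014,0.0778,0],"delta_rot":[0,0,0],"fingers":0.1},{"dp":[0.014,0.0778,0],"delta_rot":[0,0,0],"fingers":0.1},{"dp":[0.014,0.0778,0],"delta_rot":[0,0,0],"fingers":0.1},{"dp":[0.014,0.0778,0],"delta_rot":[0,0,0],"fingers":0.1},{"dp":[0.014,0.0778,0],"delta_rot":[0,0,0],"fingers":0.1},{"dp":[0.014,0.0778,0],"delta_rot":[0,0,0],"fingers":0.1}]'
python3 -m crank '[{"dp":[0.014,0.0778,0],"delta_rot":[0,0,0],"fingers":0.1},{"dp":[0.014,0.0778,0],"delta_rot":[0,0,0],"fingers":0.1},{"dp":[0.014,0.0778,0],"delta_rot":[0,0,0],"fingers":0.1},{"dp":[0.014,0.0778,0],"delta_rot":[0,0,0],"fingers":0.1},{"dp":[0.014,0.0778,0],"delta_rot":[0,0,0],"fingers":0.1},{"dp":[0.014,0.0778,0],"delta_rot":[0,0,0],"fingers":0.1},{"dp":[0.014,0.0752,0],"delta_rot":[0,0,0.0106],"fingers":0.1},{"dp":[0,0,0],"delta_rot":[0,0,0],"fingers":0.1},{"dp":[0,0,0],"delta_rot":[0,0,0],"fingers":0.1},{"dp":[0,0,0],"delta_rot":[0,0,0],"fingers":0.1}]'
python3 blk.py 4; python3 -c "
from h import *
go([.601,-.3195,.063],np.radians(-91))"
```

```text
t: 22.3
tcp_pos: [0.5454, -0.093, 0.258]
tool_rot: [1.0, 0.024, -0.001, -0.001]
force: [0.3, 0.6, -0.7]
finger_gap: 0.554
gripper_force: 0.0
t: 23.13
tcp_pos: [0.6074, -0.3588, 0.2574]
tool_rot: [1.0, -0.009, -0.002, -0.002]
force: [0.5, 0.3, -1.0]
finger_gap: 0.55
gripper_force: 0.0
handle [ 600.6 -320.3] [22.3 49.7] 89.3 z 0.0705 1627 touch edge False
tcp [ 0.6076 -0.3581  0.2579] closeyaw -90.96 q6 0.9 gap 0.552 F [-0.6 -0.5 -0.7]
tool dp units [-0.0137 -0.0761  0.2821] tilt err [-0.0028  0.0028 -1.    ]
yaw err deg -0.04 -> delta_rot z units (tool z down) 0.0001
```

```bash
python3 -m crank '[{"dp":[-0.0137,-0.0757,0],"delta_rot":[0,0,0],"fingers":0.1},{"dp":[0,0,0.07],"delta_rot":[0,0,0],"fingers":0.1},{"dp":[0,0,0.07],"delta_rot":[0,0,0],"fingers":0.1},{"dp":[0,0,0.07],"delta_rot":[0,0,0],"fingers":0.1},{"dp":[0,0,0.05],"delta_rot":[0,0,0],"fingers":0.1},{"dp":[0,0,0.022],"delta_rot":[0,0,0],"fingers":0.1},{"dp":[0,0,0],"delta_rot":[0,0,0],"fingers":0.1},{"dp":[0,0,0],"delta_rot":[0,0,0],"fingers":-1},{"dp":[0,0,0],"delta_rot":[0,0,0],"fingers":-1},{"dp":[0,0,0],"delta_rot":[0,0,0],"fingers":-1},{"dp":[0,0,0],"delta_rot":[0,0,0],"fingers":-1},{"dp":[0,0,0],"delta_rot":[0,0,0],"fingers":-1}]' 60
python3 -m crank '[{"dp":[0,0,-0.03],"delta_rot":[0,0,0],"fingers":-1},{"dp":[0,0,-0.06],"delta_rot":[0,0,0],"fingers":-1},{"dp":[0,0,-0.08],"delta_rot":[0,0,0],"fingers":-1},{"dp":[0,0,-0.08],"delta_rot":[0,0,0],"fingers":-1},{"dp":[0,0,0],"delta_rot":[0,0,0],"fingers":-1},{"dp":[0,0,0],"delta_rot":[0,0,0],"fingers":-1},{"dp":[0,0,0],"delta_rot":[0,0,0],"fingers":-1}]'
python3 - <<'E'
from h import *
go([.5576,.2669,.117],np.radians(-87.2))
E
```

```text
t: 24.18
tcp_pos: [0.6033, -0.3222, 0.1209]
tool_rot: [1.0, -0.009, 0.002, 0.001]
force: [0.8, 1.7, 6.4]
finger_gap: 0.241
gripper_force: 61.2
t: 24.77
tcp_pos: [0.6015, -0.3213, 0.2432]
tool_rot: [1.0, -0.009, -0.001, -0.0]
force: [0.4, -0.1, -2.3]
finger_gap: 0.246
gripper_force: 60.1
tcp [ 0.6015 -0.3213  0.2432] closeyaw -91.0 q6 0.93 gap 0.246 F [ 0.4 -0.1 -2.3]
tool dp units [-0.1082 -1.1746  0.1453] tilt err [-1.1e-03  6.0e-04 -1.0e+00]
yaw err deg 3.8 -> delta_rot z units (tool z down) -0.0106
```

```bash
python3 -m crank '[{"dp":[-0.0072,-0.0783,0],"delta_rot":[0,0,0],"fingers":-1},{"dp":[-0.0072,-0.0783,0],"delta_rot":[0,0,0],"fingers":-1},{"dp":[-0.0072,-0.0783,0],"delta_rot":[0,0,0],"fingers":-1},{"dp":[-0.0072,-0.0783,0],"delta_rot":[0,0,0],"fingers":-1},{"dp":[-0.0072,-0.0783,0],"delta_rot":[0,0,0],"fingers":-1},{"dp":[-0.0072,-0.0783,0],"delta_rot":[0,0,0],"fingers":-1},{"dp":[-0.0072,-0.0783,0],"delta_rot":[0,0,0],"fingers":-1},{"dp":[-0.0072,-0.0783,0],"delta_rot":[0,0,0],"fingers":-1},{"dp":[-0.0072,-0.0783,0],"delta_rot":[0,0,0],"fingers":-1},{"dp":[-0.0072,-0.0783,0],"delta_rot":[0,0,0],"fingers":-1},{"dp":[-0.0072,-0.0783,0],"delta_rot":[0,0,0],"fingers":-1},{"dp":[-0.0072,-0.0783,0],"delta_rot":[0,0,0],"fingers":-1}]'
python3 -m crank '[{"dp":[-0.0072,-0.0783,0],"delta_rot":[0,0,0],"fingers":-1},{"dp":[-0.0072,-0.0783,0],"delta_rot":[0,0,0],"fingers":-1},{"dp":[-0.0072,-0.0783,0],"delta_rot":[0,0,0],"fingers":-1},{"dp":[0,0,0],"delta_rot":[0,0,-0.0106],"fingers":-1},{"dp":[0,0,0],"delta_rot":[0,0,0],"fingers":-1},{"dp":[0,0,0],"delta_rot":[0,0,0],"fingers":-1}]'
python3 - <<'E'
from h import *
go([.5576,.2669,.119],np.radians(-87.2)); snap('top','t2'); f=load('t2'); P=cloud(f)
for n,x,y in (('arch',.552,.376),('oval',.439,.370)):
    m=(P[...,2]>.115)&(P[...,2]<.135)&(abs(P[...,0]-x)<.06)&(abs(P[...,1]-y)<.055); print(n,m.sum(),np.nanmean(P[m],0))
E
```

```text
t: 25.77
tcp_pos: [0.5653, 0.1505, 0.2411]
tool_rot: [1.0, -0.009, -0.003, 0.0]
force: [0.5, -0.2, -2.1]
finger_gap: 0.242
gripper_force: 60.1
t: 26.27
tcp_pos: [0.5571, 0.2663, 0.2413]
tool_rot: [1.0, 0.024, -0.002, 0.001]
force: [-0.2, -0.1, -1.9]
finger_gap: 0.243
gripper_force: 60.3
tcp [0.5571 0.2663 0.2413] closeyaw -87.2 q6 1.79 gap 0.243 F [-0.2 -0.1 -1.9]
tool dp units [ 0.0017 -0.0014  0.1366] tilt err [-0.0045 -0.0019 -1.    ]
yaw err deg 0.0 -> delta_rot z units (tool z down) -0.0
arch 85 [0.53975255 0.3766494  0.12185931]
oval 0 [nan nan nan]<stdin>:4: RuntimeWarning: Mean of empty slice
```

```bash
python3 -m crank '[{"dp":[0,0,0.06],"delta_rot":[0,0,0],"fingers":-1},{"dp":[0,0,0.05],"delta_rot":[0,0,0],"fingers":-1},{"dp":[0,0,0.016],"delta_rot":[0,0,0],"fingers":-1},{"dp":[0,0,0.008],"delta_rot":[0,0,0],"fingers":-1},{"dp":[0,0,0],"delta_rot":[0,0,0],"fingers":-1},{"dp":[0,0,0],"delta_rot":[0,0,0],"fingers":-1}]'
python3 -m crank '[{"dp":[0,0,0.001],"delta_rot":[0,0,0],"fingers":0.0},{"dp":[0,0,0],"delta_rot":[0,0,0],"fingers":0.0},{"dp":[0,0,0],"delta_rot":[0,0,0],"fingers":0.0},{"dp":[0,0,0],"delta_rot":[0,0,0],"fingers":0},{"dp":[0,0,-0.05],"delta_rot":[0,0,0],"fingers":0},{"dp":[0,0,-0.08],"delta_rot":[0,0,0],"fingers":0},{"dp":[-0.06,0,-0.05],"delta_rot":[0,0,0],"fingers":0},{"dp":[-0.08,0,-0.06],"delta_rot":[0,0,0],"fingers":0},{"dp":[-0.08,0,0],"delta_rot":[0,0,0],"fingers":0},{"dp":[0,0.06,0],"delta_rot":[0,0,0],"fingers":0},{"dp":[0,0,0],"delta_rot":[0,0,0],"fingers":0}]'
python3 blk.py 5 d; python3 -c "
from h import *
go([.4818,.155,.097])
f=load('wb5');P=cloud(f); 
hsv=cv2.cvtColor(f['im'],cv2.COLOR_RGB2HSV)"
```

```text
t: 26.82
tcp_pos: [0.5593, 0.2657, 0.1771]
tool_rot: [1.0, 0.024, 0.001, -0.0]
force: [0.3, 0.2, -2.5]
finger_gap: 0.24
gripper_force: 60.3
t: 27.73
tcp_pos: [0.454, 0.2295, 0.292]
tool_rot: [1.0, 0.025, -0.0, 0.001]
force: [0.1, 1.0, -0.3]
finger_gap: 0.503
gripper_force: 0.0
handle [556.2 264.8] [50.1 22.4] 2.5 z 0.1245 2615 touch edge False
handle [551.9 375.2] [49.4 23.3] 3.0 z 0.1244 2654 touch edge False
handle [438.8 368.9] [49.5 22.4] 2.0 z 0.1245 1849 touch edge False
tcp [0.4558 0.2307 0.292 ] closeyaw -87.23 q6 1.77 gap 0.498 F [ 0.8 -0.2  0.8]
tool dp units [0.0443 0.1536 0.282 ] tilt err [ 0.0012 -0.     -1.    ]
```

View pics/wb5.png

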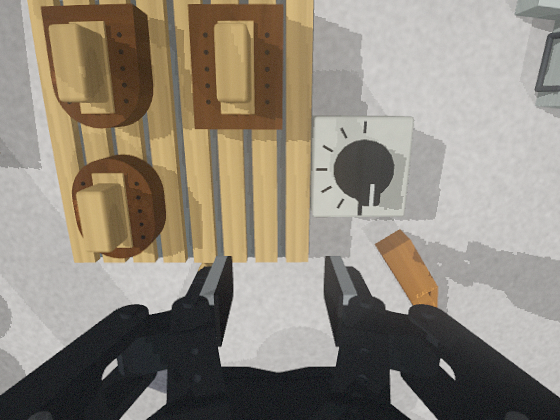

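All three blocks are flat and apart (handle tops at 0.1245). The knob is at (364,168) with its pointer straight down at (372,195), parallel to the OFF mark, so the timer stands at OFF. I'll measure the knob bar and turn the wrist half round.

```bash
python3 - <<'E'
from h import *
f=load('wb5'); P=cloud(f)
m=(P[...,2]>.1)&(P[...,2]<.112)&(abs(P[...,0]-.48)<.05)&(abs(P[...,1]-.155)<.05)
q=(P[m][:,:2]*1000).astype(np.float32); r=cv2.minAreaRect(q); print('bar',m.sum(),np.round(r[0],1),np.round(r[1],1),round(r[2],1),np.median(P[m][:,2]))
a=atz(f,372,186,.106);b=atz(f,372,206,.106);print('pointer',a.round(4),b.round(4))
print('marks centre',atz(f,363,169,.072).round(4), 'OFF dir', (atz(f,361,211,.072)-atz(f,365,127,.072)).round(4))
go([.4818,.155,.097])
E
python3 -m crank '[{"dp":[0,0,0],"delta_rot":[0,0,-0.01923],"fingers":0},{"dp":[0,0,0],"delta_rot":[0,0,-0.01923],"fingers":0},{"dp":[0,0,0],"delta_rot":[0,0,-0.01923],"fingers":0},{"dp":[0,0,0],"delta_rot":[0,0,-0.01923],"fingers":0},{"dp":[0,0,0],"delta_rot":[0,0,-0.01923],"fingers":0},{"dp":[0,0,0],"delta_rot":[0,0,-0.01923],"fingers":0},{"dp":[0,0,0],"delta_rot":[0,0,-0.01923],"fingers":0},{"dp":[0,0,0],"delta_rot":[0,0,-0.01923],"fingers":0},{"dp":[0,0,0],"delta_rot":[0,0,-0.01923],"fingers":0},{"dp":[0,0,0],"delta_rot":[0,0,-0.01923],"fingers":0},{"dp":[0,0,0],"delta_rot":[0,0,-0.01923],"fingers":0},{"dp":[0,0,0],"delta_rot":[0,0,-0.01923],"fingers":0}]'
python3 -m crank '[{"dp":[0,0,0],"delta_rot":[0,0,-0.01923],"fingers":0},{"dp":[0,0,0],"delta_rot":[0,0,-0.01923],"fingers":0},{"dp":[0,0,0],"delta_rot":[0,0,-0.01923],"fingers":0},{"dp":[0,0,0],"delta_rot":[0,0,-0.01923],"fingers":0},{"dp":[0,0,0],"delta_rot":[0,0,-0.01923],"fingers":0},{"dp":[0,0,0],"delta_rot":[0,0,-0.01923],"fingers":0},{"dp":[0,0,0],"delta_rot":[0,0,-0.01923],"fingers":0},{"dp":[0,0,0],"delta_rot":[0,0,-0.01923],"fingers":0},{"dp":[0,0,0],"delta_rot":[0,0,-0.01923],"fingers":0},{"dp":[0,0,0],"delta_rot":[0,0,-0.01923],"fingers":0},{"dp":[0,0,0],"delta_rot":[0,0,-0.01923],"fingers":0},{"dp":[0,0,0],"delta_rot":[0,0,-0.01923],"fingers":0}]'
python3 -m crank '[{"dp":[0,0,0],"delta_rot":[0,0,-0.01923],"fingers":0},{"dp":[0,0,0],"delta_rot":[0,0,-0.01923],"fingers":0},{"dp":[0,0,0],"delta_rot":[0,0,0],"fingers":0}]'
python3 -c "
from h import *
go([.4818,.155,.099],np.radians(92.8))"
```

```text
bar 1328 [482.4 155.5] [49.4 16.8] 3.2 0.10647341745163097
pointer [0.4736 0.1544 0.106 ] [0.4572 0.1522 0.106 ]
marks centre [0.4815 0.1541 0.072 ] OFF dir [-0.0748 -0.0056  0.    ]
tcp [0.4558 0.2307 0.292 ] closeyaw -87.23 q6 1.77 gap 0.498 F [ 0.8 -0.2  0.8]
tool dp units [0.0443 0.1536 0.282 ] tilt err [ 0.0012 -0.     -1.    ]
t: 28.78
tcp_pos: [0.4577, 0.2321, 0.291]
tool_rot: [0.73, 0.683, 0.001, 0.0]
force: [0.2, 0.4, -0.3]
finger_gap: 0.501
gripper_force: 0.0
t: 29.78
tcp_pos: [0.4577, 0.2321, 0.291]
tool_rot: [0.093, 0.996, 0.0, 0.0]
force: [0.5, 0.3, 0.5]
finger_gap: 0.498
gripper_force: 0.0
t: 30.03
tcp_pos: [0.4576, 0.232, 0.291]
tool_rot: [-0.025, 1.0, 0.0, 0.0]
force: [0.5, -0.3, -0.3]
finger_gap: 0.502
gripper_force: 0.0
tcp [0.4576 0.232  0.291 ] closeyaw 92.91 q6 -1.37 gap 0.502 F [ 0.5 -0.3 -0.3]
tool dp units [-0.0402 -0.1565  0.276 ] tilt err [ 9.e-04  6.e-04 -1.e+00]
yaw err deg -0.11 -> delta_rot z units (tool z down) 0.0003
```

```bash
python3 -m crank '[{"dp":[-0.0207,-0.0779,0],"delta_rot":[0,0,0],"fingers":-0.1},{"dp":[-0.0207,-0.0779,0],"delta_rot":[0,0,0],"fingers":-0.1},{"dp":[0,0,0.07],"delta_rot":[0,0,0],"fingers":-0.1},{"dp":[0,0,0.07],"delta_rot":[0,0,0],"fingers":-0.1},{"dp":[0,0,0.04],"delta_rot":[0,0,0],"fingers":-0.1},{"dp":[0,0,0],"delta_rot":[0,0,0],"fingers":-0.1},{"dp":[0,0,0],"delta_rot":[0,0,0],"fingers":-0.1}]' 60
python3 -c "
from h import *
go([.4824,.1555,.101],np.radians(93.0))"
```

```text
t: 30.62
tcp_pos: [0.4814, 0.1547, 0.2003]
tool_rot: [-0.023, 1.0, 0.0, -0.001]
force: [0.5, -0.6, -0.1]
finger_gap: 0.449
gripper_force: 0.0
tcp [0.4814 0.1547 0.2003] closeyaw 92.68 q6 -1.53 gap 0.449 F [ 0.5 -0.6 -0.1]
tool dp units [-0.0023  0.0014  0.0905] tilt err [-0.002 -0.    -1.   ]
yaw err deg 0.32 -> delta_rot z units (tool z down) -0.0009
```

```bash
python3 -m crank '[{"dp":[-0.0015,0.001,0.06],"delta_rot":[0,0,0],"fingers":-0.1},{"dp":[0,0,0.03],"delta_rot":[0,0,0],"fingers":-0.1},{"dp":[0,0,0],"delta_rot":[0,0,0],"fingers":-0.1},{"dp":[0,0,0],"delta_rot":[0,0,0],"fingers":-1},{"dp":[0,0,0],"delta_rot":[0,0,0],"fingers":-1},{"dp":[0,0,0],"delta_rot":[0,0,0],"fingers":-1},{"dp":[0,0,0],"delta_rot":[0,0,0],"fingers":-1},{"dp":[0,0,0],"delta_rot":[0,0,0],"fingers":-1},{"dp":[0,0,0],"delta_rot":[0,0,0],"fingers":-1}]' 60
python3 -m crank '[{"dp":[0,0,0],"delta_rot":[0,0,0.0196],"fingers":-1},{"dp":[0,0,0],"delta_rot":[0,0,0.0196],"fingers":-1},{"dp":[0,0,0],"delta_rot":[0,0,0.0196],"fingers":-1},{"dp":[0,0,0],"delta_rot":[0,0,0.0196],"fingers":-1},{"dp":[0,0,0],"delta_rot":[0,0,0.0196],"fingers":-1},{"dp":[0,0,0],"delta_rot":[0,0,0.0196],"fingers":-1},{"dp":[0,0,0],"delta_rot":[0,0,0.0196],"fingers":-1},{"dp":[0,0,0],"delta_rot":[0,0,0.0196],"fingers":-1},{"dp":[0,0,0],"delta_rot":[0,0,0.0196],"fingers":-1}]'
python3 -m crank '[{"dp":[0,0,0],"delta_rot":[0,0,0.0196],"fingers":-1},{"dp":[0,0,0],"delta_rot":[0,0,0.0196],"fingers":-1},{"dp":[0,0,0],"delta_rot":[0,0,0.0196],"fingers":-1},{"dp":[0,0,0],"delta_rot":[0,0,0.0196],"fingers":-1},{"dp":[0,0,0],"delta_rot":[0,0,0.0196],"fingers":-1},{"dp":[0,0,0],"delta_rot":[0,0,0.0196],"fingers":-1},{"dp":[0,0,0],"delta_rot":[0,0,0.0196],"fingers":-1},{"dp":[0,0,0],"delta_rot":[0,0,0.0196],"fingers":-1},{"dp":[0,0,0],"delta_rot":[0,0,0],"fingers":-1},{"dp":[0,0,0],"delta_rot":[0,0,0],"fingers":-1}]'
python3 -c "
from h import *
go([.4824,.1555,.101],np.radians(-27)); print(manip.sense()['ft_torque'])"
```

```text
t: 31.37
tcp_pos: [0.4831, 0.1562, 0.1579]
tool_rot: [-0.024, 1.0, 0.001, 0.002]
force: [-0.1, 5.1, 3.5]
finger_gap: 0.173
gripper_force: 60.2
t: 32.12
tcp_pos: [0.4825, 0.1553, 0.1579]
tool_rot: [0.508, 0.862, 0.001, 0.001]
force: [-2.9, 0.7, 5.8]
finger_gap: 0.173
gripper_force: 60.5
t: 32.95
tcp_pos: [0.4815, 0.1553, 0.1579]
tool_rot: [0.853, 0.521, 0.0, 0.0]
force: [-2.3, 0.2, 7.2]
finger_gap: 0.175
gripper_force: 60.7
tcp [0.4815 0.1553 0.1579] closeyaw -27.15 q6 0.56 gap 0.175 F [-2.3  0.2  7.2]
tool dp units [0.0011 0.0015 0.0057] tilt err [ 1.e-04 -0.e+00 -1.e+00]
yaw err deg 0.15 -> delta_rot z units (tool z down) -0.0004
[ 0.25468003  0.58447568 -0.0222634 ]
```

```bash
python3 -m crank '[{"dp":[0,0,0],"delta_rot":[0,0,0],"fingers":0},{"dp":[0,0,0],"delta_rot":[0,0,0],"fingers":0},{"dp":[0,0,0],"delta_rot":[0,0,0],"fingers":0},{"dp":[0,0,0],"delta_rot":[0,0,0],"fingers":0},{"dp":[0,0,-0.05],"delta_rot":[0,0,0],"fingers":0},{"dp":[0,0,-0.08],"delta_rot":[0,0,0],"fingers":0},{"dp":[0,0,-0.08],"delta_rot":[0,0,0],"fingers":0},{"dp":[0,0,-0.07],"delta_rot":[0,0,0],"fingers":0},{"dp":[0,0,0],"delta_rot":[0,0,0],"fingers":0},{"dp":[0,0,0],"delta_rot":[0,0,0],"fingers":0}]'
python3 blk.py 6 d
python3 - <<'E'
from h import *
f=load('wb6'); P=cloud(f)
m=(P[...,2]>.1)&(P[...,2]<.112)&(abs(P[...,0]-.48)<.035)&(abs(P[...,1]-.155)<.035)
q=(P[m][:,:2]*1000).astype(np.float32); r=cv2.minAreaRect(q); print('bar',m.sum(),np.round(r[0],1),np.round(r[1],1),round(r[2],1), cv2.boxPoints(r).round(1).tolist())
k=m&(f['im'].min(2)>120); print('pointer px world',np.nanmean(P[k],0) if k.any() else None,k.sum())
go([.688,.0265,.024],np.radians(-1))
E
```

```text
t: 33.78
tcp_pos: [0.483, 0.1552, 0.2982]
tool_rot: [0.853, 0.521, 0.003, 0.001]
force: [-1.2, 0.3, -0.9]
finger_gap: 0.498
gripper_force: 0.0
handle [556.6 264.9] [50.5 22. ] 1.4 z 0.1246 2373 touch edge True
bar 1131 [482.2 155.5] [49.4 15.7] 63.2 [[464.0, 137.0], [478.1000061035156, 129.89999389648438], [500.3999938964844, 174.0], [486.29998779296875, 181.10000610351562]]
pointer px world [0.4889673  0.16867984 0.10742247] 84
tcp [0.4818 0.1551 0.2964] closeyaw -27.14 q6 0.56 gap 0.498 F [-0.3 -0.3 -0.5]
tool dp units [-0.041   0.4838  0.4374] tilt err [ 0.0013 -0.     -1.    ]
yaw err deg 26.14 -> delta_rot z units (tool z down) -0.0726
```

The bar has turned exactly 120° (3.2° to 63.2°) with the pointer leading, so the timer is at the fourth click. Now back to the wedge.

```bash
python3 -m crank '[{"dp":[-0.0068,0.0806,0],"delta_rot":[0,0,0],"fingers":0.4},{"dp":[-0.0068,0.0806,0],"delta_rot":[0,0,0],"fingers":0.4},{"dp":[-0.0068,0.0806,0],"delta_rot":[0,0,0],"fingers":0.4},{"dp":[-0.0068,0.0806,0],"delta_rot":[0,0,0],"fingers":0.4},{"dp":[-0.0068,0.0806,0],"delta_rot":[0,0,0],"fingers":0.4},{"dp":[-0.0068,0.0806,0],"delta_rot":[0,0,0],"fingers":0.4},{"dp":[0,0,0],"delta_rot":[0,0,-0.0182],"fingers":0.4},{"dp":[0,0,0],"delta_rot":[0,0,-0.0182],"fingers":0.4},{"dp":[0,0,0],"delta_rot":[0,0,-0.0182],"fingers":0.4},{"dp":[0,0,0],"delta_rot":[0,0,-0.018],"fingers":0.4},{"dp":[0,0,0],"delta_rot":[0,0,0],"fingers":0.4},{"dp":[0,0,0],"delta_rot":[0,0,0],"fingers":0.4}]'
python3 - <<'E'
from h import *
snap('wrist','w9'); f=load('w9'); P=cloud(f); hsv=cv2.cvtColor(f['im'],cv2.COLOR_RGB2HSV)
m=(P[...,2]>.025)&(P[...,2]<.04)&(abs(P[...,0]-.69)<.05)&(P[...,1]>-.005)&(P[...,1]<.08)&(hsv[...,1]>100)
q=(P[m][:,:2]*1000).astype(np.float32); r=cv2.minAreaRect(q); print('wedge',m.sum(),np.round(r[0],1),np.round(r[1],1),round(r[2],1),cv2.boxPoints(r).round(1).tolist())
go([.688,.0265,.024],np.radians(-1))
E
```

```text
t: 34.83
tcp_pos: [0.687, 0.0267, 0.2934]
tool_rot: [0.714, 0.7, -0.001, -0.002]
force: [-0.2, -0.4, -0.1]
finger_gap: 0.701
gripper_force: 0.0
wedge 1308 [685.3  19.5] [41.7 32.9] 88.4 [[668.2000122070312, -0.8999999761581421], [701.0999755859375, -1.7999999523162842], [702.2999877929688, 39.900001525878906], [669.4000244140625, 40.79999923706055]]
tcp [0.6872 0.0267 0.294 ] closeyaw -1.16 q6 -0.1 gap 0.701 F [0.3 0.1 0.3]
tool dp units [-0.0006  0.0032  0.4319] tilt err [-3.5e-03  4.0e-04 -1.0e+00]
yaw err deg 0.16 -> delta_rot z units (tool z down) -0.0005
```

```bash
python3 -m crank '[{"dp":[-0.001,-0.001,0.07],"delta_rot":[0,0,0],"fingers":0.4},{"dp":[0,0,0.08],"delta_rot":[0,0,0],"fingers":0.4},{"dp":[0,0,0.08],"delta_rot":[0,0,0],"fingers":0.4},{"dp":[0,0,0.08],"delta_rot":[0,0,0],"fingers":0.4},{"dp":[0,0,0.07],"delta_rot":[0,0,0],"fingers":0.4},{"dp":[0,0,0.05],"delta_rot":[0,0,0],"fingers":0.4},{"dp":[0,0,0],"delta_rot":[0,0,0],"fingers":0.4},{"dp":[0,0,0],"delta_rot":[0,0,0],"fingers":-1},{"dp":[0,0,0],"delta_rot":[0,0,0],"fingers":-1},{"dp":[0,0,0],"delta_rot":[0,0,0],"fingers":-1},{"dp":[0,0,0],"delta_rot":[0,0,0],"fingers":-1},{"dp":[0,0,0],"delta_rot":[0,0,0],"fingers":-1}]' 90
python3 -m crank '[{"dp":[0.016,0,0],"delta_rot":[0,0,0],"fingers":-1},{"dp":[0.02,0,0],"delta_rot":[0,0,0],"fingers":-1},{"dp":[0.02,0,0],"delta_rot":[0,0,0],"fingers":-1},{"dp":[0.02,0,0],"delta_rot":[0,0,0],"fingers":-1},{"dp":[0.03,0,0],"delta_rot":[0,0,0],"fingers":-1},{"dp":[0.04,0,0],"delta_rot":[0,0,0],"fingers":-1},{"dp":[0.04,0,0],"delta_rot":[0,0,0],"fingers":-1},{"dp":[0.02,0,0],"delta_rot":[0,0,0],"fingers":-1},{"dp":[0,0,0],"delta_rot":[0,0,0],"fingers":-1}]'
```

```text
t: 35.88
tcp_pos: [0.6865, 0.0266, 0.0827]
tool_rot: [0.713, 0.701, -0.0, -0.0]
force: [-5.3, 1.3, 2.8]
finger_gap: 0.379
gripper_force: 89.7
t: 36.63
tcp_pos: [0.6906, 0.1323, 0.0826]
tool_rot: [0.712, 0.702, 0.002, 0.002]
force: [-0.4, 2.7, 1.0]
finger_gap: 0.379
gripper_force: 89.6
```

```bash
python3 -m crank '[{"dp":[0,0,-0.06],"delta_rot":[0,0,0],"fingers":-1},{"dp":[0,0,-0.07],"delta_rot":[0,0,0],"fingers":-1},{"dp":[0,0,-0.07],"delta_rot":[0,0,0],"fingers":-1},{"dp":[0,0,-0.06],"delta_rot":[0,0,0],"fingers":-1},{"dp":[0,0,0],"delta_rot":[0,0,0],"fingers":-1},{"dp":[0,0,0],"delta_rot":[0,0,0],"fingers":-1}]'
python3 - <<'E'
from h import *
go([.4275,-.177,.0316],np.radians(2))
snap('wrist','w10'); snap('scene','s10'); f=load('s10'); P=cloud(f)
m=(P[...,2]>.049)&(P[...,2]<.058)&(P[...,0]>.6)&(P[...,0]<.72)&(P[...,1]>-.33)&(P[...,1]<-.2); q=P[m]; print('rail',np.percentile(q[:,0],[2,50,98]).round(4))
cv2.imwrite('pics/cmp.png',np.hstack([f['im'][150:330,150:350,::-1].repeat(2,0).repeat(2,1), load('w10')['im'][:360,:400,::-1]]))
E
```

```text
t: 37.13
tcp_pos: [0.691, 0.1285, 0.2144]
tool_rot: [0.713, 0.701, 0.003, 0.003]
force: [-0.3, -0.3, -0.8]
finger_gap: 0.383
gripper_force: 89.4
tcp [0.691  0.1285 0.2144] closeyaw -1.04 q6 0.04 gap 0.383 F [-0.3 -0.3 -0.8]
tool dp units [-0.6205 -0.5177  0.2535] tilt err [ 0.0076  0.     -1.    ]
yaw err deg 3.04 -> delta_rot z units (tool z down) -0.0084
rail [0.6585 0.6629 0.7135]
```

View pics/cmp.png

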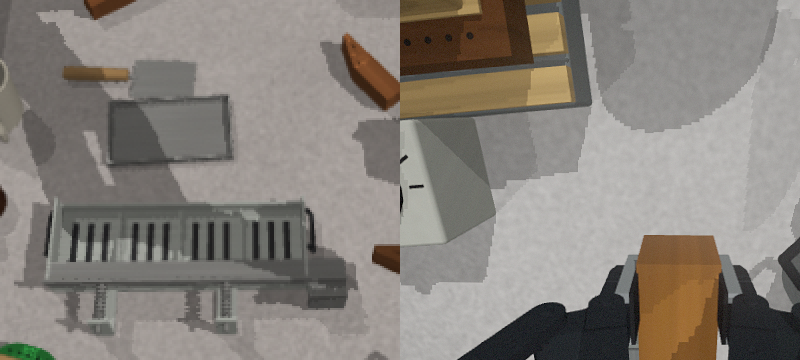

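The rail is back home, the carrier is empty and the wedge is in the grip. Carrying it to the tray.

```bash
python3 -m crank '[{"dp":[-0.0564,-0.0471,0],"delta_rot":[0,0,-0.0084],"fingers":-1},{"dp":[-0.0564,-0.0471,0],"delta_rot":[0,0,0],"fingers":-1},{"dp":[-0.0564,-0.0471,0],"delta_rot":[0,0,0],"fingers":-1},{"dp":[-0.0564,-0.0471,0],"delta_rot":[0,0,0],"fingers":-1},{"dp":[-0.0564,-0.0471,0],"delta_rot":[0,0,0],"fingers":-1},{"dp":[-0.0564,-0.0471,0],"delta_rot":[0,0,0],"fingers":-1},{"dp":[-0.0564,-0.0471,0],"delta_rot":[0,0,0],"fingers":-1},{"dp":[-0.0564,-0.0471,0],"delta_rot":[0,0,0],"fingers":-1},{"dp":[-0.0564,-0.0471,0],"delta_rot":[0,0,0],"fingers":-1},{"dp":[-0.0564,-0.0471,0],"delta_rot":[0,0,0],"fingers":-1},{"dp":[-0.0564,-0.0471,0],"delta_rot":[0,0,0],"fingers":-1},{"dp":[0,0,0],"delta_rot":[0,0,0],"fingers":-1}]'
python3 -m crank '[{"dp":[0,0,0],"delta_rot":[0,0,0],"fingers":-1},{"dp":[0,0,0],"delta_rot":[0,0,0],"fingers":-1}]'
python3 -c "
from h import *
go([.4275,-.177,.0316],np.radians(2))"
```

```text
t: 38.23
tcp_pos: [0.4357, -0.1924, 0.2094]
tool_rot: [0.697, 0.717, -0.001, -0.002]
force: [0.2, 0.2, -0.5]
finger_gap: 0.375
gripper_force: 89.6
t: 38.4
tcp_pos: [0.4391, -0.1885, 0.2099]
tool_rot: [0.695, 0.719, -0.0, -0.001]
force: [0.3, 0.5, -1.8]
finger_gap: 0.379
gripper_force: 89.6
tcp [ 0.4391 -0.1885  0.2099] closeyaw 1.94 q6 -0.67 gap 0.379 F [ 0.3  0.5 -1.8]
tool dp units [ 0.0233 -0.0219  0.2488] tilt err [-0.0019  0.0018 -1.    ]
yaw err deg 0.06 -> delta_rot z units (tool z down) -0.0002
```

```bash
python3 -m crank '[{"dp":[0.0233,-0.0219,0.05],"delta_rot":[0,0,0],"fingers":-1},{"dp":[0,0,0.08],"delta_rot":[0,0,0],"fingers":-1},{"dp":[0,0,0.07],"delta_rot":[0,0,0],"fingers":-1},{"dp":[0,0,0.03],"delta_rot":[0,0,0],"fingers":-1},{"dp":[0,0,0.012],"delta_rot":[0,0,0],"fingers":-1},{"dp":[0,0,0.005],"delta_rot":[0,0,0],"fingers":-1},{"dp":[0,0,0],"delta_rot":[0,0,0],"fingers":-1},{"dp":[0,0,0],"delta_rot":[0,0,0],"fingers":-1}]'
python3 -c "
from h import *
go([.4275,-.177,.0316],np.radians(2))"
```

```text
t: 39.07
tcp_pos: [0.4291, -0.1773, 0.0882]
tool_rot: [0.694, 0.72, 0.0, 0.001]
force: [-0.1, 0.1, -0.6]
finger_gap: 0.378
gripper_force: 89.7
tcp [ 0.4291 -0.1773  0.0882] closeyaw 2.08 q6 -0.67 gap 0.378 F [-0.1  0.1 -0.6]
tool dp units [ 0.0007 -0.0031  0.0053] tilt err [ 0.0014 -0.001  -1.    ]
yaw err deg -0.08 -> delta_rot z units (tool z down) 0.0002
```

```bash
python3 -m crank '[{"dp":[0,0,0.004],"delta_rot":[0,0,0],"fingers":-1},{"dp":[0,0,0],"delta_rot":[0,0,0],"fingers":-1},{"dp":[0,0,0],"delta_rot":[0,0,0],"fingers":0.1},{"dp":[0,0,0],"delta_rot":[0,0,0],"fingers":0.1},{"dp":[0,0,0],"delta_rot":[0,0,0],"fingers":0.1},{"dp":[0,0,0],"delta_rot":[0,0,0],"fingers":0.1},{"dp":[0,0,-0.03],"delta_rot":[0,0,0],"fingers":0.1},{"dp":[0,0,-0.08],"delta_rot":[0,0,0],"fingers":0.1},{"dp":[0,0,-0.08],"delta_rot":[0,0,0],"fingers":0.1},{"dp":[0,0,-0.08],"delta_rot":[0,0,0],"fingers":0.1},{"dp":[0,0,-0.08],"delta_rot":[0,0,0],"fingers":0.1}]'
python3 -m crank '[{"dp":[0.08,0,0],"delta_rot":[0,0,0],"fingers":0.1},{"dp":[0.08,0,0],"delta_rot":[0,0,0],"fingers":0.1},{"dp":[0.08,0,0],"delta_rot":[0,0,0],"fingers":0.1},{"dp":[0,0,0],"delta_rot":[0,0,0],"fingers":0.1},{"dp":[0,0,0],"delta_rot":[0,0,0],"fingers":0.1}]'
python3 - <<'E'
from h import *
snap('scene','s11'); snap('top','t11')
for n in ('s11','t11'):
    f=load(n);P=cloud(f); hsv=cv2.cvtColor(f['im'],cv2.COLOR_RGB2HSV)
    m=(P[...,2]>.02)&(P[...,2]<.05)&(abs(P[...,0]-.426)<.06)&(abs(P[...,1]+.22)<.1)&(hsv[...,1]>100)
    q=(P[m][:,:2]*1000).astype(np.float32); r=cv2.minAreaRect(q); print(n,'wedge',m.sum(),np.round(r[0],1),np.round(r[1],1),round(r[2],1),np.nanpercentile(P[m][:,2],[5,50,95]).round(4))
    for k,x,y in (('rect',.556,.265),('arch',.552,.375),('oval',.439,.369)):
        m=(P[...,2]>.118)&(P[...,2]<.135)&(abs(P[...,0]-x)<.05)&(abs(P[...,1]-y)<.045); print(k,m.sum(),np.nanmean(P[m],0).round(4) if m.any() else None)
cv2.imwrite('pics/fin.png',load('t11')['im'][:,:,::-1])
E
```

```text
t: 39.98
tcp_pos: [0.4277, -0.1771, 0.2622]
tool_rot: [0.695, 0.719, -0.0, -0.0]
force: [0.6, -0.7, -0.7]
finger_gap: 0.55
gripper_force: 0.0
t: 40.4
tcp_pos: [0.4232, -0.0555, 0.2607]
tool_rot: [0.693, 0.721, -0.0, -0.0]
force: [0.5, -0.4, -0.0]
finger_gap: 0.549
gripper_force: 0.0
s11 wedge 519 [ 431.3 -222. ] [ 37.2 120.1] 0.2 [0.0233 0.0331 0.0366]
rect 158 [0.5601 0.2656 0.1237]
arch 175 [0.5544 0.376  0.1236]
oval 154 [0.4411 0.3699 0.1232]
t11 wedge 422 [ 429.5 -223.2] [ 30.8 118.1] 1.5 [0.029  0.0337 0.0383]
rect 137 [0.5562 0.265  0.1225]
arch 151 [0.5516 0.3757 0.1224]
oval 150 [0.4386 0.369  0.1225]
```

View pics/fin.png

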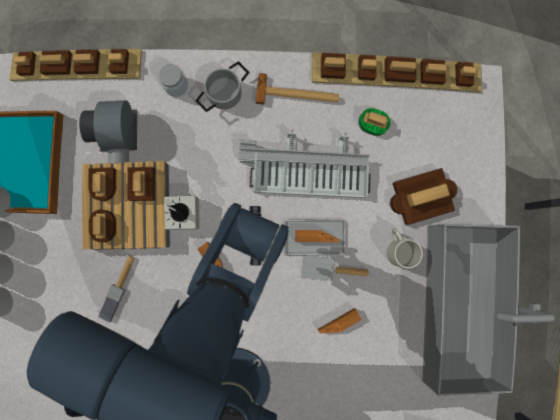

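The final view shows three blocks apart on the bench (102,182), (140,182), (102,224), the wedge flat in the tray (316,237), and the carrier empty and closed. The brush, scraper, mug and spare block are where they started.

```bash
python3 -c "
from station import manip
print(manip.sign_off())"
```

```text
the job is handed in; nothing more can be done
None
```

The job is handed in at about 40 s of the 210 s allowed, with no verdict returned: all three blocks found (arch, oval, rect; no cross) are flat and apart on the drying bench, the timer is at the fourth click, the keeper rail is home, and the wedge lies flat in the tool tray.

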